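Hang the lift-off door on a control cabinet and shut it

TASK

The control cabinet's door has been lifted off and stands in the black slotted rack. Hang it back on the cabinet: hold it upright and open, feel both knuckles onto the two pintle pins and lower it gently until it sits fully home, then swing it shut until the roller catch holds it closed against its buffers. Never force, ram or drop the door on the cabinet, and leave everything else on the bench where it is.

Things in the scene. Friction and masses are not known exactly. Their poses are not given: they have to be found in the camera images.
- cabinet: Light-grey steel control cabinet, 180 wide (y), 110 deep (x), 187 high, fixed. Origin: centre of its underside. Its open front looks along its own -x, its hinge side is +y. A roll of tape lies on its roof. Lower and upper hinge pin stand outside the front left corner.
- hinge_foot (a point): NOMINAL hinge axis at the height of the lower shoulder, in the cabinet's frame (-71.5, 95, 24) mm; axes as the cabinet's. The rigid hinge strip with both pins is bolted through slots over packing, so the true upright axis lies up to 5 mm off this along the cabinet's x and up to 5 mm along its y (heights exact): find it by feel or sight.
- pin_tip_high (a point): NOMINAL tip of the upper pin, in the cabinet's frame (-71.5, 95, 161) mm. Two equal upright steel pins, 9.5 mm thick, rise 22 mm from shoulders (16 mm discs, 6 mm thick) at heights 24 and 139 mm; the last 4 mm taper to 7.2 mm. Arms carry the shoulders from behind (+x). The upper arm is over the lower pin: bring the door in level from the front, just above the tips.
- catch_roller (a point): Resting centre of the catch roller (14 mm thick, 18 mm long, lying along y) under the cabinet's roof, in its frame (-42.5, -52, 156.8) mm; it can spring up by 10 mm. The door's strike must be pushed in under it, about 2 to 6 N near the free edge in the last 20 mm of closing; then it drops behind the strike and holds the door shut. Not pushed past, it pushes the door open again.
- buffer (a point): Midway between the two rubber buffers (8 mm discs, give 1 mm for each 5 N) at heights 40 and 115 mm on the cabinet's front, on the plane where the shut door's inner face meets them; in the cabinet's frame (-65.5, -79, 80) mm. Axes as the cabinet's.
- rack: Black slotted rack for boards, base 160 x 170 x 12 mm, fixed. Origin: underside, below the middle of the door's slot, which runs along its y, 14 mm wide, floor at 12 mm, ribs up to 42 mm above the bench. Two green circuit boards stand fixed in it at x = -45 and -73 mm, up to 101 mm high.
- door_center (a point): Centre of the loose door's plain light-grey panel, 173 wide (y) x 165 high (z) x 12 thick (x), 0.34 to 0.55 kg, balanced within 5 mm of here. z is up; -x is the outside face (louvres, round lock), +x the inside, +y the hinge edge. Shut, its axes agree with the cabinet's; open by angle A it is turned by -A about z (clockwise from above). Swings 0 to about 110 degrees. Upper edge free for a grip at mid-width.
- knuckle_low (a point): Centre of the bottom mouth of the door's lower knuckle, (0, 96.5, -72.5) mm from its centre; axes as the door's. Knuckles: steel tubes, 19 mm outside, bore 11 mm right through, 20 mm long. A pin enters if its tip is within about 1.9 mm of the bore's axis and the door is plumb within about 0.7 degrees. Fully home, this mouth rests on the lower shoulder.
- knuckle_high (a point): Centre of the bottom mouth of the door's upper knuckle, 115 mm straight above the lower one; same size, same axes.
- strike (a point): Centre of the strike's round head (10 mm thick, 14 mm long along y) on a flat tongue that sticks out 36 mm from the door's inside face near its free edge; (37.5, -50.5, 53.5) mm from the door's centre. Axes as the door's.
- door_free_edge (a point): Middle of the door's free (lock-side) edge, (0, -86.5, 0) mm from its centre; axes as the door's. Shut, it lies 6 mm in front of the buffers' plane.
- meter: Bystander: grey hand-held test meter lying face up, 150 x 75 x 41 mm; origin under its centre.
- screwdriver: Bystander: black-handled screwdriver lying along its x, handle to -x; origin under its middle.
- spool: Bystander: metal wire spool standing upright, 52 across, 40 high; origin under its centre.
- flux: Bystander: small amber bottle, 36 across, 85 high; origin under its centre.
- tape: Bystander: roll of tape lying on the cabinet's roof, 72 across, 19 high; origin under its centre.
- bin: Bystander: blue open parts bin with terminals, 100 x 140 x 40 mm; origin under its centre.
- board: Bystander: small green circuit board lying flat, 75 x 45 mm, 14 mm high with its parts; origin under its centre.
Mind the look-alikes: they are no part of the job. Of the things that look like the part that bears door_center, the smaller one is meant.

How it is judged:
On the way:
1. the door hangs on both pins, knuckles fully down on the shoulders, while it stands open by at least 20 degrees (z of knuckle_low in the frame of cabinet between 0.021 and 0.027 m and horizontal distance between each of knuckle_low, knuckle_high and hinge_foot below 0.0095 m and angle between the x axis of door_center and the x axis of cabinet, either way round above 0.35 rad), for 0.2 s.
At the end, for the whole second after the job is handed in: The door hangs on both pins with its knuckles down on the shoulders (lower knuckle within 3 mm of shoulder height, both within 9.5 mm of the nominal axis) and is shut: its free edge within 6 mm of its place against the buffers, held there by the catch for a second after it is let go (z of knuckle_low in the frame of cabinet between 0.021 and 0.027 m and horizontal distance between each of knuckle_low, knuckle_high and hinge_foot below 0.0095 m and x of door_free_edge in the frame of cabinet between -0.077 and -0.065 m and y of door_free_edge in the frame of cabinet below -0.06 m); the robot touches nothing.
It fails at once if the door is pressed or struck against the cabinet or its pins with more than 35 N, all their contacts added up (contact force between door and cabinet above 35 N).
It fails at once if any of the bystanders (meter, screwdriver, spool, bottle, tape, bin, board) is moved by more than 20 mm (distance of any of meter, screwdriver, spool, flux, tape, bin, board from where it was at the start of the episode above 0.02 m).
It also fails if it takes over 72 s, if anything falls off the work surface, if the arm or the gripper's body presses on something with over 40 N, if the wrist force passes 120 N, or if a joint passes its speed limit or range.

ROBOT

A 6-joint arm with a two-finger parallel gripper is mounted at the origin on the work surface. World frame = base frame: x ahead of the robot, y to its left, z up, the work surface at z = 0. Lengths are in m, angles in rad, forces in N, time in s.
With the tool pointing down it reaches from about 0.325 to 0.925 m from the base axis. Payload 3.1 kg.
Tool frame: the origin (TCP) lies at the very end of the fingers, on their centre line; the grasp point (between the pads) lies 19 mm behind it; z points along the fingers, x is the direction in which the jaws open and shut, and the axes are right-handed (so a half turn about z gives the same grasp; the last joint's range is limited). The gripper opens to 85 mm and grips with 20 to 120 N. Pads are 22 mm wide; open, the fingers measure 114 mm over their backs; the gripper's body (76 mm by 85 mm) begins 54 mm behind the grasp point. The pads swing forward as they close: fully open they stand 13 mm farther back than shut.
Start: joints at [-1.413, 0.217, 1.613, -0, 1.311, -0.112], TCP at [0.167, -0.602, 0.231] pointing down, gripper open.
Joint ranges: [-2.75, 2.75], [-0.78, 2.1], [0.31, 2.55], [-1.13, 4.27], [0.13, 2.63], [-2.58, 2.58]. Speed limits (rad/s): [2.79, 2.79, 3.14, 3.14, 3.14, 3.14].

INTERFACE

Orientations are given as a unit quaternion [w, x, y, z].
In Python, from plant import read_state, read_camera, camera_info, ticket gives the robot as it stands. The module is installed in compiled form; this text tells all that it offers.
- The arm moves only by the tool apply_moves, never from a script. Its argument "deltas" is one flat list of numbers, 4 for each row, row after row: the shift along the world's x, y, z in cm, then the turn about the world's z in rad. In form: [tx, ty, tz, yaw, tx, ty, tz, yaw, ...]. A call has exactly 5 rows; each row is the pose to reach, as a shift and turn from the pose measured when the call began; what a row does not reach only later rows make up. A row lasts 1/10 s, in which the tool goes at most 50 mm and 8.59 degrees, less where a joint would pass 70% of its speed; a pose out of reach is approached as far as the arm can. A call with a gripper value outside its range is refused whole. "grip" is the gripper command: -1 is fully open, 1 is shut, values between are in proportion, set as the call begins (left out, the last holds). The fingers move at their own pace and stop on an object; "force" is the grip in N (left out, the last holds). Time passes only in rows, so rows that repeat a pose let the fingers close, or fill a call up. It gives the time, the measured TCP pose, the force and the opening at its end, in the units of the state.
- read_state(): the state, without advancing time (a new reading comes with each control period).
- read_camera(name): name is "scene" or "side" or "wrist"; returns the picture (480x640x3 uint8, red, green, blue); there is no depth.
- camera_info(name): a dict with "fx", "fy", "cx", "cy" (pixels), "view" (4x4, takes a point from world to camera coordinates). Camera axes: x right, y down, z forward; pixel columns grow to the right and rows downward; lengths in m; the calibration is good to about 2 mm. A picture is of the moment at which its call begins: read the wrist's pose just before it. camera_info takes no time and is no camera call; for the wrist camera it gives the pose at the moment of the call.
- ticket.job_done(): hands the job in, once; it reports no verdict.
The state is a dict: "clock": time; "q": joint angles; "joint_vel": joint speeds; "joint_torque": joint torques, N m; "position": TCP position; "tool_rot": TCP orientation; "wrist_force": force on the tool from outside, world axes, zero at the start; "moment": the same for the moment, N m; "grip_width": finger opening in m.
Only numpy, scipy, OpenCV 4.12 (cv2) and the standard library are available. Lean on these libraries where they do the work, as an engineer would, in place of code of your own. Each camera call takes 0.05 s, during which the arm holds its last target.

## Working session

There is one attempt and no reset: what is moved stays moved. The work goes in short steps, Python scripts to look and compute and a tool call to move; the robot and the scene stay as the last step left them, time stands still between calls to the robot, and variables do not carry over. Pictures are saved under pics/ and viewed, and the job is handed in when it is done.

Besides the shell and the picture viewer there is one more tool, called as name(argument=value, ...), one argument or row to a line, values as JSON. apply_moves: Moves the arm, as the interface text tells. Its arguments: {"type":"object","properties":{"deltas":{"type":"array","items":{"type":"number"}},"grip":{"type":"number"},"force":{"type":"number"}},"required":["deltas"]}

```bash
mkdir -p pics; python3 - <<'E'
from plant import *
import cv2,numpy as np
s=read_state();print(s)
for n in ["scene","side","wrist"]:
    i=camera_info(n);print(n,i)
    cv2.imwrite(f"pics/{n}0.png",read_camera(n)[:,:,::-1])
E
```

```text
{'clock': 0.0, 'q': array([-1.41319566e+00,  2.17774533e-01,  1.61495987e+00, -6.45786115e-06,
        1.31129757e+00, -1.12196589e-01]), 'joint_vel': array([ 0.00192173,  0.00025599,  0.00027138, -0.00152933,  0.00102486,
        0.00012279]), 'joint_torque': array([-1.65585578e-03, -3.96845126e+01, -3.03853905e+01, -1.90737164e-04,
        9.86377912e-03, -4.65402266e-06]), 'position': array([ 0.16647548, -0.60155949,  0.2299422 ]), 'tool_rot': array([-0.00084037,  0.7957813 , -0.60558289, -0.00088394]), 'wrist_force': array([-0.27782025,  0.50772781, -0.62933333]), 'moment': array([ 0.00811232, -0.02467039,  0.00087096]), 'grip_width': 0.08543364146728176}
scene {'fx': 463.400941973112, 'fy': 463.400941973112, 'cx': 320.6471292315616, 'cy': 233.13361127080714, 'view': array([[ 0.46101126,  0.88723532, -0.01679587, -0.18112561],
       [ 0.5294077 , -0.29017393, -0.79719921, -0.19691944],
       [-0.71217702,  0.35862595, -0.60348266,  2.07360977],
       [ 0.        ,  0.        ,  0.        ,  1.        ]])}
side {'fx': 540.6277241037712, 'fy': 540.6277241037712, 'cx': 331.1657941293836, 'cy': 236.94740050824402, 'view': array([[ 0.95110583, -0.30884236, -0.00375525, -0.542364  ],
       [-0.1693415 , -0.51125628, -0.84257966,  0.15729295],
       [ 0.2583044 ,  0.80201834, -0.53855865,  1.37729077],
       [ 0.        ,  0.        ,  0.        ,  1.        ]])}
wrist {'fx': 350.39824787250774, 'fy': 350.39824787250774, 'cx': 320.6149296949918, 'cy': 240.0811343562549, 'view': array([[ 0.26749549, -0.96355789, -0.00153677, -0.62374939],
       [-0.91033428, -0.25324206,  0.32735295, -0.04272963],
       [-0.3158127 , -0.08616646, -0.94490088,  0.38104139],
       [ 0.        ,  0.        ,  0.        ,  1.        ]])}
```

View pics/scene0.png

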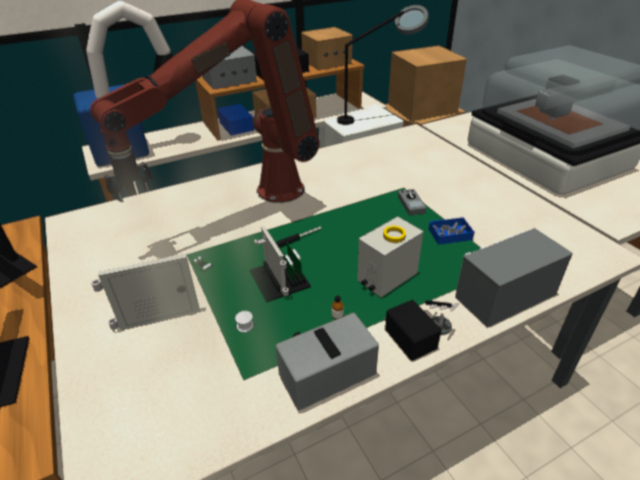

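View pics/side0.png

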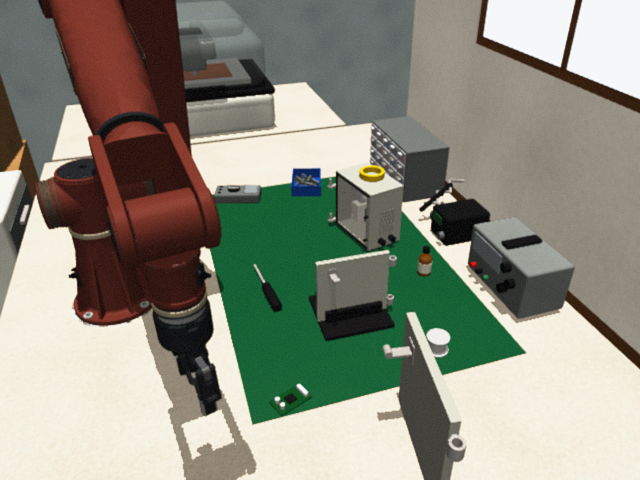

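View pics/wrist0.png

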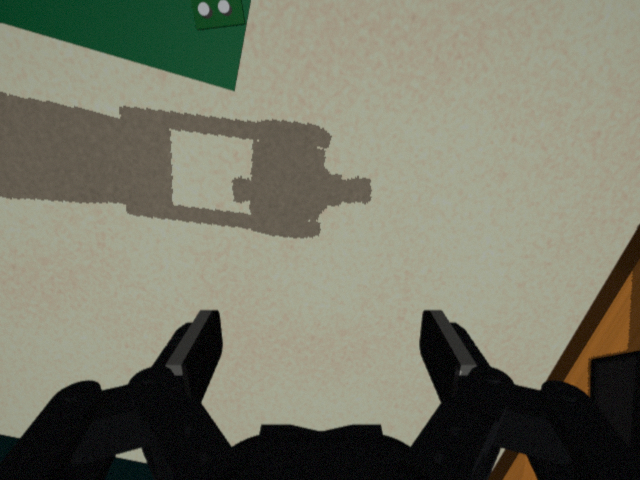

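```bash
python3 - <<'E'
import cv2
a=cv2.imread("pics/side0.png");b=cv2.imread("pics/scene0.png")
cv2.imwrite("pics/c1.png",cv2.resize(a[150:350,260:460],(800,600) and None,fx=3,fy=3,interpolation=cv2.INTER_CUBIC))
cv2.imwrite("pics/c2.png",cv2.resize(b[190:340,230:450],None,fx=3.6,fy=3.6,interpolation=cv2.INTER_CUBIC))
E
```

```text
(no output)
```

View pics/c1.png

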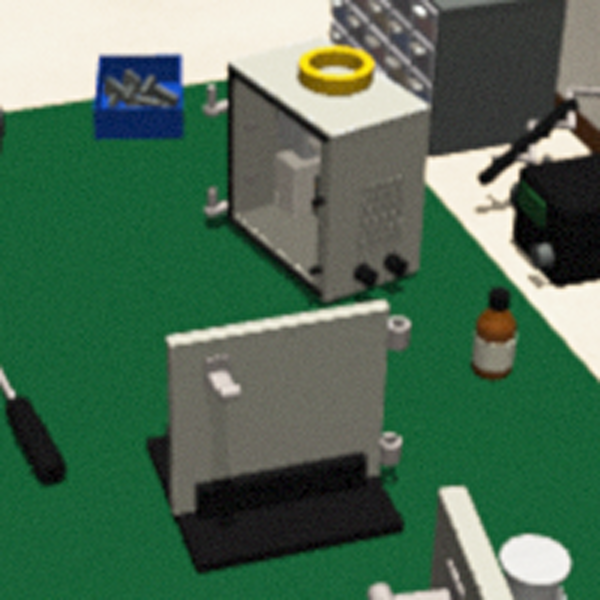

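View pics/c2.png

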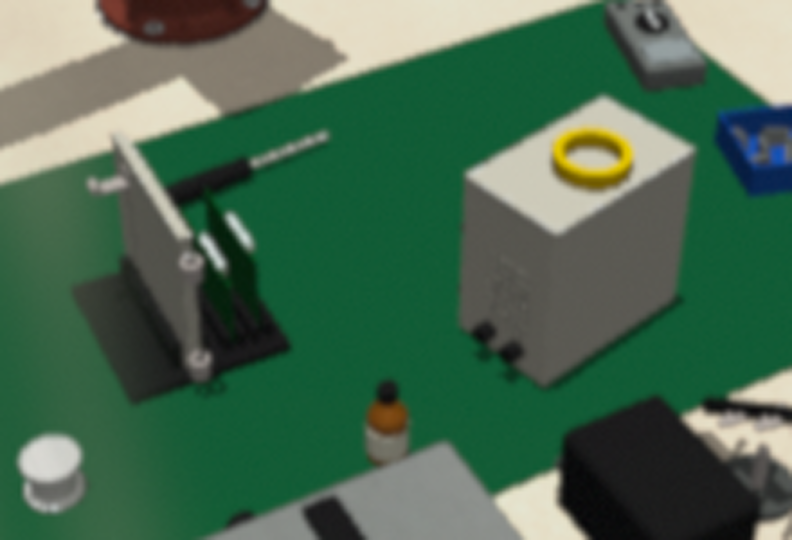

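```bash
cat > h.py <<'E'
import numpy as np,cv2
from plant import *
def ray(info,u,v):
    V=info["view"];R=V[:3,:3];t=V[:3,3];c=-R.T@t
    d=R.T@np.array([(u-info["cx"])/info["fx"],(v-info["cy"])/info["fy"],1]);return c,d/np.linalg.norm(d)
def onz(info,u,v,z):
    c,d=ray(info,u,v);return c+d*(z-c[2])/d[2]
def tri(obs):
    A=np.zeros((3,3));b=np.zeros(3);P=[]
    for i,u,v in obs:
        c,d=ray(i,u,v);M=np.eye(3)-np.outer(d,d);A+=M;b+=M@c;P.append((c,M))
    p=np.linalg.solve(A,b);return p,[round(1000*np.linalg.norm(M@(p-c)),1) for c,M in P]
def proj(i,p):
    q=i["view"][:3,:3]@p+i["view"][:3,3];return np.array([i["cx"]+i["fx"]*q[0]/q[2],i["cy"]+i["fy"]*q[1]/q[2]])
E
python3 - <<'E'
from h import *
np.set_printoptions(precision=4,suppress=True)
S=camera_info("side");C=camera_info("scene")
sc=lambda x,y:(260+x/3,150+y/3)
cc=lambda x,y:(230+x/3.6,190+y/3.6)
print("door top L,R",onz(S,*sc(168,340),.177),onz(S,*sc(387,306),.177))
print("scene door top L,R",onz(C,*cc(116,135),.177),onz(C,*cc(192,240),.177))
print("cab roof side: fl,fr,br",[onz(S,*sc(*p),.187) for p in [(230,66),(327,138),(424,108)]])
print("cab roof scene:",[onz(C,*cc(*p),.187) for p in [(465,175),(556,235),(694,150),(603,97)]])
print("pins up tip/low tip",onz(S,*sc(211,87),.161),onz(S,*sc(211,190),.046))
print("bottle",onz(S,*sc(492,372),0),onz(C,*cc(390,460),0))
print("spool",onz(C,*cc(52,500),0))
print("driver",onz(S,*sc(60,475),0.01),onz(S,257,267,0.01))
print(tri([(S,*sc(168,340)),(C,*cc(116,135))]),tri([(S,*sc(387,306)),(C,*cc(192,240))]), "roof fr corner",tri([(S,*sc(327,138)),(C,*cc(465,175))]))
E
```

```text
door top L,R [ 0.4547 -0.2492  0.177 ] [ 0.626  -0.2587  0.177 ]
scene door top L,R [ 0.4642 -0.2533  0.177 ] [ 0.6366 -0.2524  0.177 ]
cab roof side: fl,fr,br [array([0.6384, 0.1561, 0.187 ]), array([ 0.6739, -0.01  ,  0.187 ]), array([0.7796, 0.016 , 0.187 ])]
cab roof scene: [array([ 0.6817, -0.0086,  0.187 ]), array([0.7889, 0.0157, 0.187 ]), array([0.7488, 0.1901, 0.187 ]), array([0.6417, 0.1665, 0.187 ])]
pins up tip/low tip [0.6231 0.1686 0.161 ] [0.6218 0.1666 0.046 ]
bottle [ 0.7858 -0.1485 -0.    ] [ 0.7942 -0.1459  0.    ]
spool [ 0.697  -0.4223  0.    ]
driver [ 0.3805 -0.1777  0.01  ] [0.3613 0.0112 0.01  ]
(array([ 0.4561, -0.2492,  0.1737]), [np.float64(2.9), np.float64(2.9)]) (array([ 0.6299, -0.25  ,  0.1708]), [np.float64(0.2), np.float64(0.2)]) roof fr corner (array([ 0.6765, -0.0049,  0.1831]), [np.float64(0.9), np.float64(0.9)])
```

apply_moves(
  deltas=[3, 3, 2, -0.06, 6, 6, 4, -0.12, 9, 9, 6, -0.18, 12, 12, 8, -0.24, 15, 15, 10, -0.285],
  grip=-1,
)

```text
clock: 0.65
position: [0.3173, -0.4502, 0.3306]
tool_rot: [0.001, -0.701, 0.713, 0.001]
wrist_force: [0.6, -0.3, 0.4]
grip_width: 0.0854
```

apply_moves(
  deltas=[3.3, 3.3, 0, 0, 6.6, 6.6, 0, 0, 9.9, 9.9, 0, 0, 13.2, 13.2, 0, 0, 16, 15, 0, 0],
)

```text
clock: 1.15
position: [0.4786, -0.2974, 0.3305]
tool_rot: [0.001, -0.702, 0.713, 0.001]
wrist_force: [0.7, -1.1, 0.1]
grip_width: 0.0851
```

apply_moves(
  deltas=[3, 3, 1, 0, 5, 5, 2, 0, 6, 6, 3, 0, 6, 6, 3, 0, 6, 6, 3, 0],
)

```text
clock: 1.65
position: [0.538, -0.2381, 0.3604]
tool_rot: [0.001, -0.701, 0.713, 0.001]
wrist_force: [0.3, 0.0, -0.8]
grip_width: 0.0855
```

```bash
cat > shot.py <<'E'
import sys,pickle
from h import *
np.set_printoptions(precision=4,suppress=True)
n=sys.argv[1]; cam=sys.argv[2] if len(sys.argv)>2 else "wrist"
i=camera_info(cam);im=read_camera(cam)[:,:,::-1];cv2.imwrite(f"pics/{n}.png",im)
s=read_state();pickle.dump((i,s),open(f"pics/{n}.pkl","wb"))
print({k:s[k] for k in ["clock","q","position","tool_rot","wrist_force","grip_width"]})
E
python3 shot.py w1
```

```text
{'clock': 1.7, 'q': array([-0.5377,  0.0655,  1.545 ,  0.002 ,  1.5337,  1.0499]), 'position': array([ 0.5376, -0.2384,  0.3599]), 'tool_rot': array([ 0.0007, -0.7011,  0.7131,  0.0015]), 'wrist_force': array([ 0.069 , -0.3069,  0.1937]), 'grip_width': 0.08547698933902774}
```

View pics/w1.png

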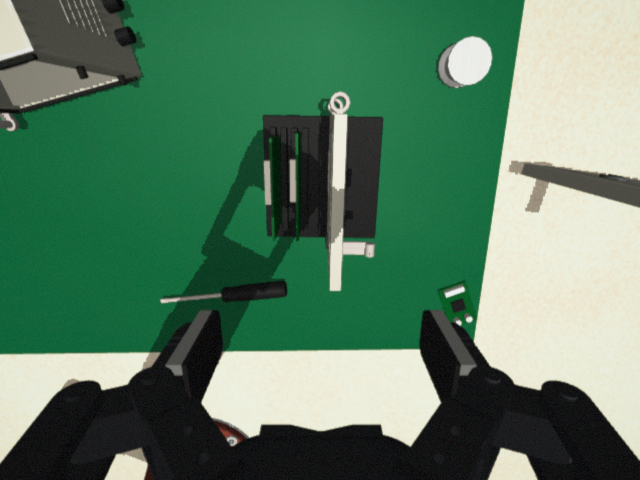

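```bash
python3 - <<'E'
from h import *;import pickle
np.set_printoptions(precision=4,suppress=True)
i,s=pickle.load(open("pics/w1.pkl","rb"));im=cv2.imread("pics/w1.png")
cv2.imwrite("pics/w1c.png",cv2.resize(im[85:300,290:400],None,fx=2.7,fy=2.7,interpolation=cv2.INTER_CUBIC))
cv2.imwrite("pics/w1k.png",cv2.resize(im[85:140,310:370],None,fx=10,fy=10,interpolation=cv2.INTER_CUBIC))
g=im.min(axis=2)
for r in range(116,292,8):
    print(r,g[r,324:354])
E
```

```text
116 [ 19  22  26  19  25  37  62  68  69  80 155 218 226 225 224 223 226 226
 224 226 225 223 214 125  57  40  37  32  34  30]
124 [ 23  26  24  27  22  40  60  69  70  94 199 224 225 225 225 225 225 224
 224 225 223 222 202 106  51  48  47  45  44  41]
132 [ 20  18  23  29  19  50  63  62  83 119 209 224 223 223 225 224 226 224
 224 225 224 221 161  82  49  45  48  44  46  43]
140 [ 25  22  23  26  28  62  68  83  90 143 216 224 224 226 224 225 224 222
 223 224 223 218 123  56  40  41  44  45  45  45]
148 [ 21  30  19  20  39  65  67  76 105 177 220 224 223 225 224 223 223 222
 224 222 222 201 104  50  40  45  46  44  46  45]
156 [ 24  24  24  32  63  83  77  87 100 183 220 224 222 223 224 223 223 223
 223 224 222 182  95  46  41  43  40  45  43  45]
164 [ 13  22  27  29  78  84  76  94 105 199 222 221 222 223 223 223 223 219
 221 221 218 132  64  37  44  44  44  43  41  44]
172 [ 20  18  22  33  78  78  74  97 113 211 222 222 221 221 222 221 222 221
 222 219 202 101  31  19  18  23  29  22  40  43]
180 [ 22  18  24  44  91  77  96 100 165 219 222 221 223 222 222 219 221 220
 221 21
[... 993 characters left out ...]
215 216 214 213
 166 194 202 203 205 201 203 204 204 205 202 204]
252 [ 27  32  29  49  76 105 146 209 218 215 214 216 213 216 215 213 212 199
 172 197 206 207 206 205 205 204 207 206 207 206]
260 [ 23  36  26  42  78  98 177 209 214 211 217 211 214 213 213 213 212 185
 118  51  27  19  26  21  19  30  29  28  23  24]
268 [ 23  25  32  34  62  97 184 209 213 214 213 211 210 213 211 213 206 133
  59  28  22  25  26  28  27  22  25  26  27  22]
276 [ 25  27  29  29  48  95 190 209 211 211 208 210 209 209 213 211 199 111
  37  23  28  30  29  25  26  17  28  19  24  26]
284 [ 27  25  21  22  39 102 197 210 210 211 212 212 210 211 212 207 194 106
  35  29  19  12  25  24  22  22  22  29  27  28]
```

View pics/w1c.png

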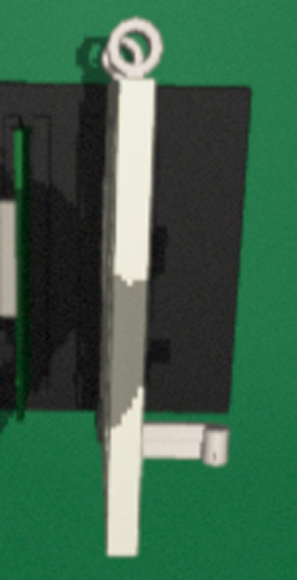

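View pics/w1k.png

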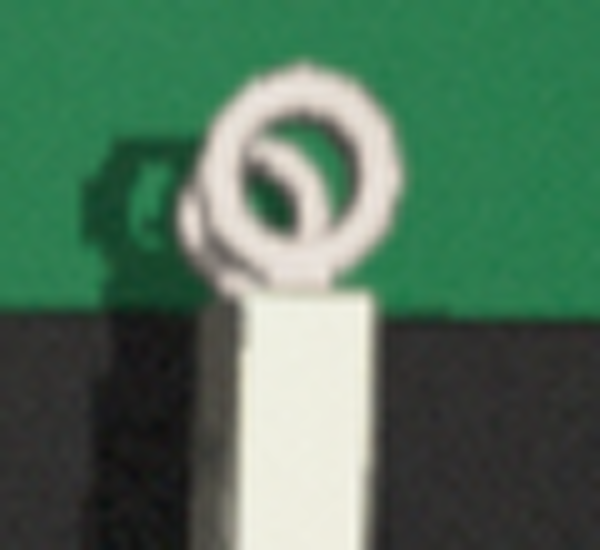

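```bash
python3 - <<'E'
from h import *;import pickle
np.set_printoptions(precision=4,suppress=True)
i,s=pickle.load(open("pics/w1.pkl","rb"))
a=[onz(i,340.4,116,.177),onz(i,335.3,284,.177)]
print(a,"yaw",np.degrees(np.arctan2(*( (a[0]-a[1])[[1,0]]))))
for p in [(340.5,114.0),(335.2,290.3)]: print(onz(i,*p,.177))
print("knuckle",onz(i,339.7,102.3,.157))
for z in (.17,.177,.184): print(z,np.linalg.norm(onz(i,333.7,116,z)-onz(i,347,116,z)), np.linalg.norm(onz(i,340.5,114,z)-onz(i,335.2,290.3,z)))
E
```

```text
[array([ 0.6247, -0.2562,  0.177 ]), array([ 0.4615, -0.2515,  0.177 ])] yaw -1.6412898130050184
[ 0.6263 -0.2563  0.177 ]
[ 0.4543 -0.2514  0.177 ]
knuckle [ 0.6367 -0.2565  0.157 ]
0.17 0.011924634165062759 0.17580697167687212
0.177 0.011674219856844456 0.172115069637528
0.184 0.0114238055486261 0.16842316759818401
```

apply_moves(
  deltas=[0.27, -1.55, -2, -0.01, 0.27, -1.55, -5, -0.01, 0.27, -1.55, -8, -0.01, 0.27, -1.55, -8, -0.01, 0.27, -1.55, -8, -0.01],
)

```text
clock: 2.2
position: [0.539, -0.2546, 0.2792]
tool_rot: [0.0, -0.697, 0.717, 0.003]
wrist_force: [0.2, 0.5, 0.6]
grip_width: 0.0854
```

```bash
python3 shot.py w2; python3 - <<'E'
import cv2
a=cv2.imread("pics/w2.png");cv2.imwrite("pics/w2c.png",cv2.resize(a[0:320,240:440],None,fx=1.8,fy=1.8))
E
```

```text
{'clock': 2.25, 'q': array([-0.5594,  0.1229,  1.6274,  0.0018,  1.3928,  1.0394]), 'position': array([ 0.5401, -0.2549,  0.281 ]), 'tool_rot': array([ 0.0007, -0.697 ,  0.7171,  0.0009]), 'wrist_force': array([0.2135, 0.1428, 0.363 ]), 'grip_width': 0.08538323874453907}
```

View pics/w2.png

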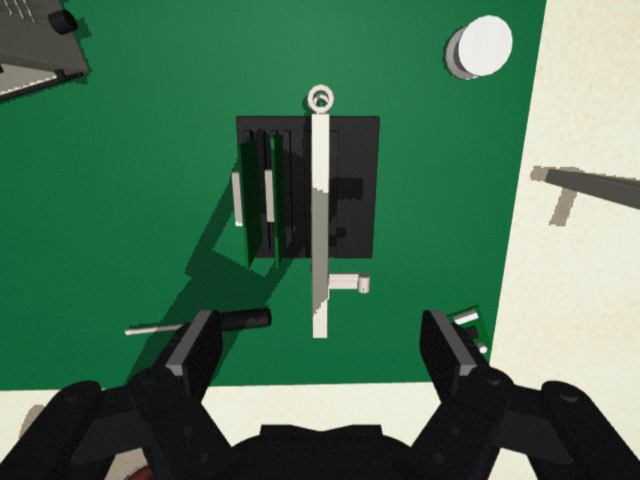

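```bash
python3 - <<'E'
from h import *;import pickle
np.set_printoptions(precision=4,suppress=True)
i,s=pickle.load(open("pics/w1.pkl","rb"));j,s2=pickle.load(open("pics/w2.pkl","rb"))
g=cv2.imread("pics/w2.png").min(axis=2)
for r in (120,160,240,330): print(r,g[r,308:334])
for c in (319,321): print(g[106:118,c],g[330:342,c])
print(tri([(i,340.5,114),(j,320.5,113.5)]),tri([(i,335.2,290.3),(j,319.7,337.7)]))
print(tri([(i,339.7,102.3),(j,320,99)]))
print(onz(j,320.5,113.5,.177),onz(j,319.7,337.7,.177))
E
```

```text
120 [ 21  17  34  92 194 223 226 226 225 227 226 225 226 226 225 225 224 226
 225 224 200 106  54  46  48  46]
160 [ 22  23  35  97 181 219 224 223 223 225 224 225 224 224 224 223 226 224
 224 223 184  94  48  45  47  42]
240 [ 22  15  22  70 109 121 129 125 126 126 125 125 127 125 125 123 126 127
 123 111  56  25  20  19  14  21]
330 [ 23  20  21  25  82 184 206 209 209 210 205 207 209 210 210 209 209 207
 182 102  39  19  24  19  21  27]
[ 95 175 223 227 229 222 193 156 183 219 225 226] [207 207 208 209 210 207 206 169  78  26  24  18]
[ 97 182 226 232 227 218 188 145 183 220 226 226] [210 211 209 209 208 209 207 169  79  20  23  16]
(array([ 0.6265, -0.2564,  0.1753]), [np.float64(0.2), np.float64(0.2)]) (array([ 0.4564, -0.2511,  0.1809]), [np.float64(0.1), np.float64(0.1)])
(array([ 0.6363, -0.2562,  0.1624]), [np.float64(0.1), np.float64(0.1)])
[ 0.6267 -0.2564  0.177 ] [ 0.4537 -0.2509  0.177 ]
```

apply_moves(
  deltas=[0, 0.12, -4, -0.004, 0, 0.12, -8, -0.004, 0, 0.12, -11, -0.004, 0, 0.12, -13, -0.004, 0, 0.12, -13.9, -0.004],
)

```text
clock: 2.75
position: [0.54, -0.254, 0.1418]
tool_rot: [0.001, -0.696, 0.719, 0.001]
wrist_force: [0.6, 0.9, 0.3]
grip_width: 0.0855
```

apply_moves(
  deltas=[0, 0, 0, 0, 0, 0, 0, 0, 0, 0, 0, 0, 0, 0, 0, 0, 0, 0, 0, 0],
  grip=1,
  force=70,
)

```text
clock: 3.25
position: [0.5406, -0.2543, 0.1429]
tool_rot: [0.001, -0.696, 0.719, 0.0]
wrist_force: [0.1, 3.7, -0.4]
grip_width: 0.0122
```

```bash
python3 shot.py w3
```

```text
{'clock': 3.3, 'q': array([-0.558 ,  0.2479,  1.7513,  0.0021,  1.142 ,  1.0445]), 'position': array([ 0.5408, -0.2543,  0.143 ]), 'tool_rot': array([ 0.001 , -0.6955,  0.7185,  0.    ]), 'wrist_force': array([ 0.1114, -0.3056,  2.0959]), 'grip_width': 0.011050187263326421}
```

View pics/w3.png

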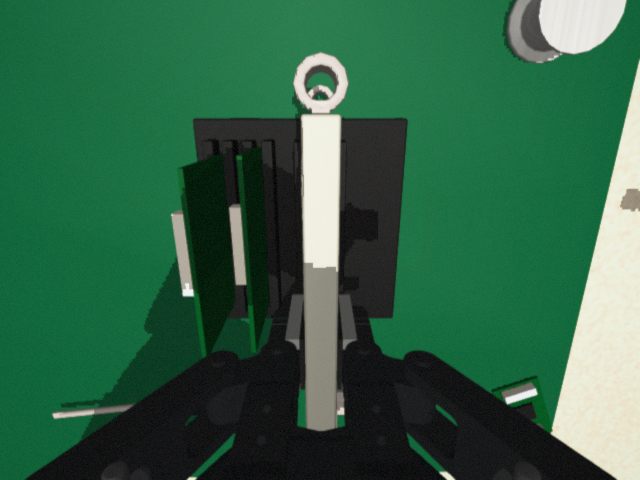

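apply_moves(
  deltas=[0, 0, 1, 0, 0, 0, 3, 0, 0, 0, 6, 0, 0, 0, 9, 0, 0, 0, 12, 0],
)

```text
clock: 3.8
position: [0.5397, -0.2536, 0.2628]
tool_rot: [0.001, -0.696, 0.718, 0.002]
wrist_force: [0.1, 0.3, -4.7]
grip_width: 0.011
```

apply_moves(
  deltas=[-1, 0, 0, 0, -3, 1, 0, 0, -5, 3, 0, 0, -8, 6, 0, 0, -8, 9, 0, 0],
)

```text
clock: 4.3
position: [0.4536, -0.1617, 0.2584]
tool_rot: [-0.002, -0.695, 0.719, 0.006]
wrist_force: [0.8, -0.2, -6.6]
grip_width: 0.0112
```

```bash
python3 shot.py w4
```

```text
{'clock': 4.35, 'q': array([-0.4826, -0.111 ,  1.9042,  0.0078,  1.3622,  1.1189]), 'position': array([ 0.4551, -0.1568,  0.2587]), 'tool_rot': array([ 0.0015, -0.6955,  0.7184,  0.0077]), 'wrist_force': array([-0.2314,  2.5448, -4.8888]), 'grip_width': 0.011138391679489816}
```

View pics/w4.png

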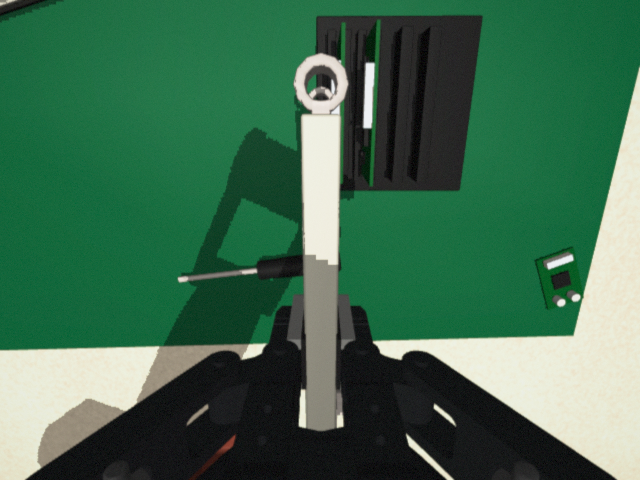

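apply_moves(
  deltas=[0, 3, 0, 0, 0, 7, 0, 0, 0, 11, 0, 0, 0, 15, 0, 0, 0, 18, 0, 0],
)

```text
clock: 4.85
position: [0.4527, 0.0252, 0.2561]
tool_rot: [0.0, -0.696, 0.718, 0.01]
wrist_force: [-0.4, 0.2, -6.1]
grip_width: 0.0113
```

apply_moves(
  deltas=[0, 4, 0, 0, 0, 8, 0, 0, 0, 11, 0, 0, 0, 13, 0, 0, 0, 13.5, 0, 0],
)

```text
clock: 5.35
position: [0.4506, 0.1616, 0.2536]
tool_rot: [-0.001, -0.697, 0.717, 0.011]
wrist_force: [-0.0, -1.1, -4.1]
grip_width: 0.0111
```

```bash
python3 shot.py w5; python3 shot.py sd5 side
```

```text
{'clock': 5.4, 'q': array([ 0.186 , -0.1136,  1.9158,  0.017 ,  1.3537,  1.782 ]), 'position': array([0.4509, 0.1612, 0.2539]), 'tool_rot': array([-0.0014, -0.6967,  0.7173,  0.0109]), 'wrist_force': array([ 0.392 ,  1.3356, -5.0983]), 'grip_width': 0.011029023974029726}
{'clock': 5.45, 'q': array([ 0.1842, -0.1141,  1.9157,  0.0158,  1.354 ,  1.7814]), 'position': array([0.4512, 0.1601, 0.2542]), 'tool_rot': array([-0.0015, -0.6964,  0.7175,  0.0103]), 'wrist_force': array([-0.5458, -0.3533, -5.6666]), 'grip_width': 0.010784787708085232}
```

View pics/w5.png

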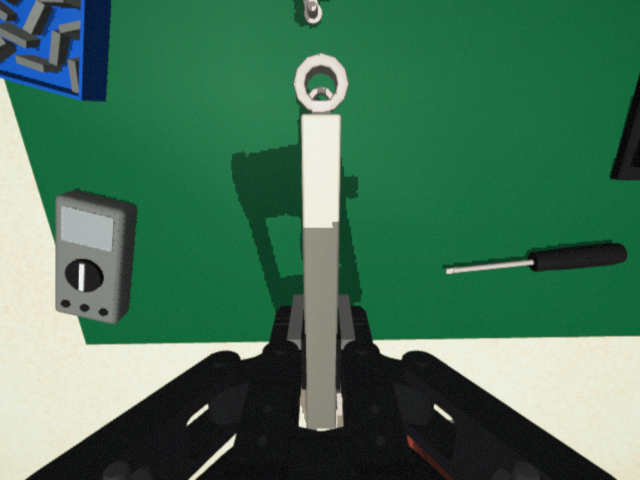

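View pics/sd5.png

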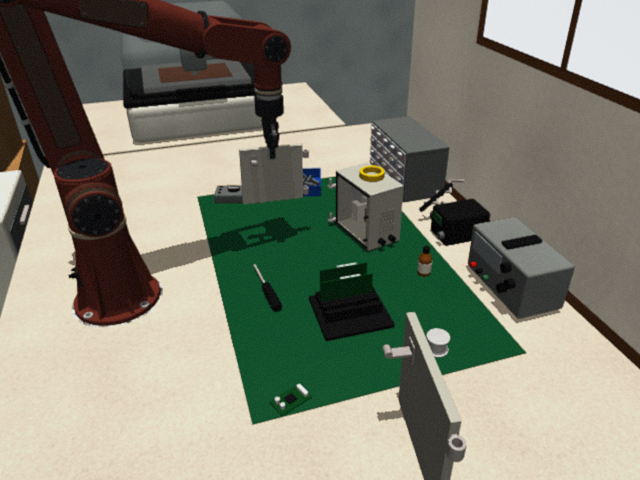

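apply_moves(
  deltas=[0, 0, 0, 0, 0, 0, 0, 0, 0, 0, 0, 0, 0, 0, 0, 0, 0, 0, 0, 0],
)

```text
clock: 5.95
position: [0.4514, 0.1597, 0.2543]
tool_rot: [-0.001, -0.696, 0.718, 0.01]
wrist_force: [-0.2, 0.4, -5.1]
grip_width: 0.0109
```

```bash
cat > tilt.py <<'E'
from h import *
from scipy.spatial.transform import Rotation as R
np.set_printoptions(precision=4,suppress=True)
def tilt(q): 
    M=R.from_quat([q[1],q[2],q[3],q[0]]).as_matrix();return M[:,2],np.degrees(np.arctan2(M[1,0],M[0,0]))
if __name__=="__main__":
    s=read_state();z,y=tilt(s["tool_rot"]);print(s["clock"],s["position"],"tool z xy deg",np.degrees(z[:2]),"yaw",y,s["wrist_force"],s["moment"],s["q"],s["joint_torque"])
E
python3 tilt.py
```

```text
5.95 [0.4514 0.1597 0.2543] tool z xy deg [-0.9249  0.7256] yaw -91.7569714191161 [-0.184   0.3919 -5.0937] [-0.0768  0.0041 -0.0286] [ 0.1834 -0.1143  1.9156  0.0158  1.3539  1.7813] [ -0.0425 -28.0614 -33.1913   0.0752   0.0705  -0.0007]
```

apply_moves(
  deltas=[-1.5, 1.5, 0, 0, -3.5, 3.5, 0, 0, -5.5, 5.5, 0, 0, -6, 6, 0, 0, -6, 6, 0, 0],
)

```text
clock: 6.45
position: [0.3909, 0.2201, 0.2545]
tool_rot: [-0.001, -0.697, 0.717, 0.01]
wrist_force: [0.0, -0.7, -5.2]
grip_width: 0.0111
```

```bash
python3 tilt.py
```

```text
6.45 [0.3909 0.2201 0.2545] tool z xy deg [-0.8948  0.7178] yaw -91.6450342599855 [ 0.0199 -0.6759 -5.2249] [-0.0538 -0.0527 -0.0266] [ 0.3445 -0.1888  1.9801  0.0175  1.3608  1.9402] [  0.6762 -25.19   -33.1512   0.2565   0.1502   0.0587]
```

apply_moves(
  deltas=[0, 0, 0, 0, 0, 0, 0, 0, 1, -1, 0, 0, 3, -3, 0, 0, 6, -6, 0, 0],
)

```text
clock: 6.95
position: [0.4516, 0.1595, 0.2545]
tool_rot: [-0.001, -0.698, 0.716, 0.01]
wrist_force: [0.7, 0.7, -5.0]
grip_width: 0.0107
```

```bash
python3 tilt.py
```

```text
6.95 [0.4516 0.1595 0.2545] tool z xy deg [-0.8851  0.7462] yaw -91.53883195702642 [ 0.6976  0.6636 -5.0132] [-0.0093 -0.1471 -0.0161] [ 0.1827 -0.1147  1.9157  0.016   1.3535  1.7767] [  3.0629 -30.403  -31.5143   0.0724   0.4163   0.573 ]
```

apply_moves(
  deltas=[1, -1, 0, 0, 1, -1, 0, 0, 1, -1, 0, 0, 1, -1, 0, 0, 1, -1, 0, 0],
)

```text
clock: 7.45
position: [0.461, 0.1499, 0.2543]
tool_rot: [-0.001, -0.698, 0.716, 0.01]
wrist_force: [-0.1, 0.9, -4.7]
grip_width: 0.0109
```

```bash
python3 tilt.py
```

```text
7.45 [0.461  0.1499 0.2543] tool z xy deg [-0.9231  0.7523] yaw -91.4819695329715 [-0.0923  0.8837 -4.7454] [-0.0277 -0.0053  0.0402] [ 0.1597 -0.1004  1.903   0.0159  1.3528  1.7527] [ -0.2339 -28.5843 -33.278    0.0639   0.0615   0.0001]
```

apply_moves(
  deltas=[-0.5, -3, 0, 0, -0.5, -7, 0, 0, -0.5, -11, 0, 0, -0.5, -15, 0, 0, -0.5, -18, 0, 0],
)

```text
clock: 7.95
position: [0.4556, -0.0314, 0.2546]
tool_rot: [-0.001, -0.698, 0.716, 0.01]
wrist_force: [0.1, -0.2, -4.4]
grip_width: 0.0109
```

```bash
python3 tilt.py
```

```text
7.95 [ 0.4556 -0.0314  0.2546] tool z xy deg [-0.8721  0.6989] yaw -91.44654749518273 [ 0.0858 -0.2443 -4.4048] [-0.01   -0.0532 -0.0548] [-0.2284 -0.1632  1.9582  0.0086  1.3642  1.3657] [  2.1729 -26.374  -32.845   -0.1209   0.2124   0.3566]
```

apply_moves(
  deltas=[0, 0, 0, 0, 0, 0, 0, 0, 0, 0, 0, 0, 0, 0, 0, 0, 0, 0, 0, 0],
)

```text
clock: 8.45
position: [0.4556, -0.0304, 0.2545]
tool_rot: [-0.001, -0.699, 0.715, 0.01]
wrist_force: [-0.0, 0.1, -5.2]
grip_width: 0.0108
```

```bash
python3 tilt.py
```

```text
8.45 [ 0.4556 -0.0304  0.2545] tool z xy deg [-0.8737  0.7095] yaw -91.3378289582726 [-0.0002  0.0949 -5.1866] [ 0.0436 -0.0359 -0.055 ] [-0.2263 -0.1634  1.9584  0.0088  1.3642  1.3658] [ -0.0573 -25.9724 -33.3025   0.0428   0.0897   0.0012]
```

apply_moves(
  deltas=[1, 0, 0, 0, 3, -1, 0, 0, 5, -3, 0, 0, 8, -6, 0, 0, 8, -9, 0, 0],
)

```text
clock: 8.95
position: [0.5399, -0.1212, 0.2546]
tool_rot: [0.0, -0.7, 0.714, 0.008]
wrist_force: [0.3, 0.1, -5.1]
grip_width: 0.011
```

```bash
python3 tilt.py
```

```text
8.95 [ 0.5399 -0.1212  0.2546] tool z xy deg [-0.6183  0.6694] yaw -91.20909819327412 [ 0.3023  0.0665 -5.1431] [-0.0874 -0.0162 -0.0197] [-0.3517  0.0543  1.7507  0.0074  1.3507  1.2385] [  2.5109 -34.8145 -32.5635   0.1926  -0.1211   0.3802]
```

apply_moves(
  deltas=[0, 0, 2, 0, 0, 0, 5, 0, 0, 0, 9, 0, 0, 0, 9, 0, 0, 0, 5, 0],
)

```text
clock: 9.45
position: [0.5461, -0.1229, 0.3133]
tool_rot: [0.005, -0.7, 0.714, -0.001]
wrist_force: [1.6, -0.7, -4.8]
grip_width: 0.0112
```

```bash
python3 tilt.py
```

```text
9.45 [ 0.5461 -0.1229  0.3133] tool z xy deg [0.4791 0.2815] yaw -91.16308289080577 [ 1.6016 -0.7038 -4.8281] [-0.1112 -0.1788  0.0409] [-0.3509  0.0168  1.6801  0.0076  1.4385  1.2393] [  0.2678 -36.7736 -34.5069   0.0069   1.3878   0.0048]
```

apply_moves(
  deltas=[0, 0, -1, 0, 0, 0, -1, 0, 0, 0, -1, 0, 0, 0, -1, 0, 0, 0, -1, 0],
)

```text
clock: 9.95
position: [0.5469, -0.1231, 0.3049]
tool_rot: [0.005, -0.7, 0.714, -0.002]
wrist_force: [-0.4, 0.4, -3.8]
grip_width: 0.0114
```

```bash
python3 tilt.py
```

```text
9.95 [ 0.5469 -0.1231  0.3049] tool z xy deg [0.6227 0.2332] yaw -91.16077456844836 [-0.3842  0.3519 -3.8127] [-0.0255 -0.0095  0.0011] [-0.3508  0.0215  1.6908  0.0076  1.4205  1.2392] [  0.0184 -35.0343 -34.1222   0.0446  -0.0507   0.0001]
```

apply_moves(
  deltas=[0, 0, -1, 0, 0, 0, -2.5, 0, 0, 0, -4.5, 0, 0, 0, -4.5, 0, 0, 0, -2.5, 0],
)

```text
clock: 10.45
position: [0.5435, -0.122, 0.2743]
tool_rot: [0.003, -0.7, 0.714, 0.003]
wrist_force: [0.5, -0.1, -5.0]
grip_width: 0.0115
```

apply_moves(
  deltas=[0, 0, 0.5, 0, 0, 0, 0.5, 0, 0, 0, 0.5, 0, 0, 0, 0.5, 0, 0, 0, 0.5, 0],
)

```text
clock: 10.95
position: [0.5432, -0.1219, 0.2787]
tool_rot: [0.003, -0.7, 0.714, 0.003]
wrist_force: [0.2, 0.1, -5.7]
grip_width: 0.0111
```

```bash
python3 tilt.py
```

```text
10.95 [ 0.5432 -0.1219  0.2787] tool z xy deg [-0.0678  0.4823] yaw -91.171226790716 [ 0.2419  0.0855 -5.6895] [-0.0067 -0.0282 -0.0286] [-0.3509  0.0376  1.7229  0.0076  1.3851  1.2389] [  0.0012 -35.5194 -33.7985   0.0423   0.0103  -0.0001]
```

apply_moves(
  deltas=[0, 0, 1, 0, 0, 0, 2.5, 0, 0, 0, 4.5, 0, 0, 0, 4.5, 0, 0, 0, 2.5, 0],
)

```text
clock: 11.45
position: [0.5464, -0.123, 0.3094]
tool_rot: [0.005, -0.7, 0.714, -0.002]
wrist_force: [0.2, -0.5, -5.1]
grip_width: 0.0112
```

apply_moves(
  deltas=[-2, 0, -1.5, 0, -5, 1, -1.5, 0, -7.5, 2, -1.5, 0, -8.5, 2.5, -1.5, 0, -8.5, 2.5, -1.5, 0],
)

```text
clock: 11.95
position: [0.4608, -0.0975, 0.2947]
tool_rot: [0.005, -0.7, 0.714, -0.003]
wrist_force: [0.8, -0.2, -3.9]
grip_width: 0.0112
```

```bash
python3 tilt.py
```

```text
11.95 [ 0.4608 -0.0975  0.2947] tool z xy deg [0.6469 0.232 ] yaw -91.14670917662386 [ 0.7866 -0.1509 -3.9164] [ 0.0151 -0.0741 -0.0492] [-0.3628 -0.1769  1.8951  0.0079  1.4143  1.2268] [  0.1318 -26.9856 -33.6691   0.0518   0.1991   0.0079]
```

apply_moves(
  deltas=[0, 3, 0, 0, 0, 7, 0, 0, 0, 11, 0, 0, 0, 14, 0, 0, 0, 14, 0, 0],
)

```text
clock: 12.45
position: [0.462, 0.0459, 0.2953]
tool_rot: [0.007, -0.702, 0.713, -0.002]
wrist_force: [0.6, -0.4, -5.9]
grip_width: 0.0114
```

apply_moves(
  deltas=[0, 3, 0, 0, 0, 7, 0, 0, 0, 11, 0, 0, 0, 12.5, 0, 0, 0, 12.5, 0, 0],
)

```text
clock: 12.95
position: [0.4632, 0.1727, 0.2956]
tool_rot: [0.008, -0.703, 0.711, -0.003]
wrist_force: [0.8, 0.1, -5.3]
grip_width: 0.0113
```

```bash
python3 tilt.py
```

```text
12.95 [0.4632 0.1727 0.2956] tool z xy deg [0.8587 0.4274] yaw -90.70481910106902 [ 0.7745  0.0952 -5.2619] [-0.0569  0.0175  0.0129] [ 0.2122 -0.1273  1.8502  0.0042  1.4025  1.7947] [  0.9306 -28.439  -34.2807   0.2878  -0.1393   0.1079]
```

apply_moves(
  deltas=[0, 0, -1.2, 0, 0, 0, -2.8, 0, 0, 0, -5.1, 0, 0, 0, -5.1, 0, 0, 0, -2.8, 0],
)

```text
clock: 13.45
position: [0.4601, 0.1708, 0.2625]
tool_rot: [0.003, -0.702, 0.712, 0.0]
wrist_force: [0.1, 0.3, -5.0]
grip_width: 0.011
```

apply_moves(
  deltas=[0, 0, 0, 0, 0, 0, 0, 0, 0, 0, 0, 0, 0, 0, 0, 0, 0, 0, 0, 0],
)

```text
clock: 13.95
position: [0.4598, 0.1707, 0.2619]
tool_rot: [0.003, -0.702, 0.712, 0.001]
wrist_force: [-0.4, 0.4, -4.9]
grip_width: 0.0108
```

```bash
python3 tilt.py; python3 shot.py w6
```

```text
13.95 [0.4598 0.1707 0.2619] tool z xy deg [0.1663 0.2485] yaw -90.80006950244348 [-0.4403  0.4188 -4.8838] [ 0.0176  0.0049 -0.0342] [ 0.2101 -0.1042  1.892   0.0037  1.3501  1.794 ] [ -0.0472 -28.8162 -33.5039   0.0121  -0.0305  -0.0003]
{'clock': 14.0, 'q': array([ 0.2101, -0.1042,  1.8918,  0.0037,  1.3501,  1.7941]), 'position': array([0.4598, 0.1708, 0.262 ]), 'tool_rot': array([ 0.0026, -0.7022,  0.712 ,  0.0005]), 'wrist_force': array([ 0.9281,  0.0232, -4.6913]), 'grip_width': 0.010778909739037234}
```

View pics/w6.png

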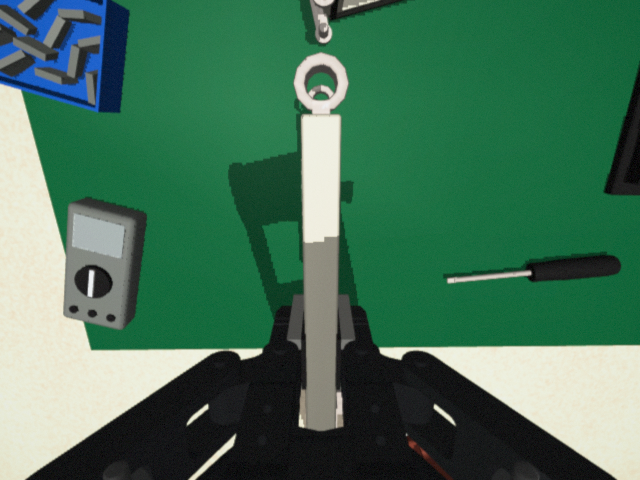

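apply_moves(
  deltas=[0, 0, 1.5, 0, 0, 0, 3, 0, 2, 0, 4, 0, 4, 0, 4, 0, 4, 0, 4, 0],
)

```text
clock: 14.5
position: [0.5031, 0.1709, 0.3051]
tool_rot: [0.005, -0.702, 0.712, -0.002]
wrist_force: [-1.2, -0.4, -4.4]
grip_width: 0.011
```

```bash
python3 tilt.py; python3 shot.py w7; python3 -c "
import cv2
a=cv2.imread('pics/w7.png');cv2.imwrite('pics/w7c.png',cv2.resize(a[0:130,260:400],None,fx=4.6,fy=4.6,interpolation=cv2.INTER_CUBIC))"
```

```text
14.5 [0.5031 0.1709 0.3051] tool z xy deg [0.5418 0.2914] yaw -90.83014350023298 [-1.1852 -0.444  -4.3917] [0.0496 0.1713 0.0109] [ 0.1934 -0.0444  1.7556  0.0032  1.4201  1.7783] [ -0.0835 -31.6438 -34.5785   0.0018  -0.32    -0.0235]
{'clock': 14.55, 'q': array([ 0.1938, -0.0452,  1.7582,  0.0038,  1.4221,  1.7783]), 'position': array([0.5013, 0.1709, 0.3042]), 'tool_rot': array([ 0.0038, -0.702 ,  0.7121, -0.0003]), 'wrist_force': array([-0.5598, -0.7525, -5.1435]), 'grip_width': 0.01115934435042726}
```

View pics/w7.png

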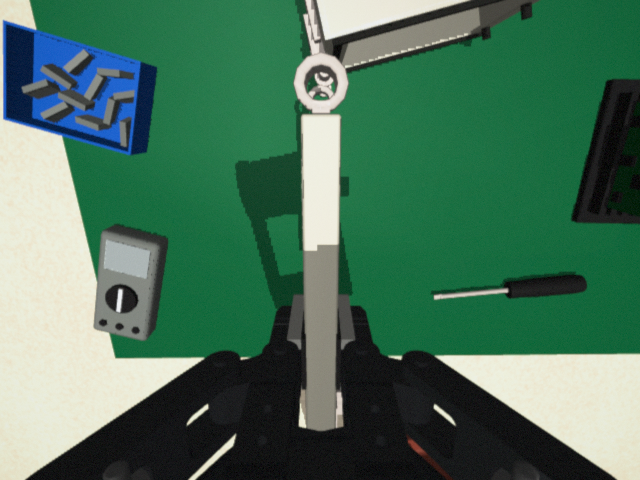

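View pics/w7c.png

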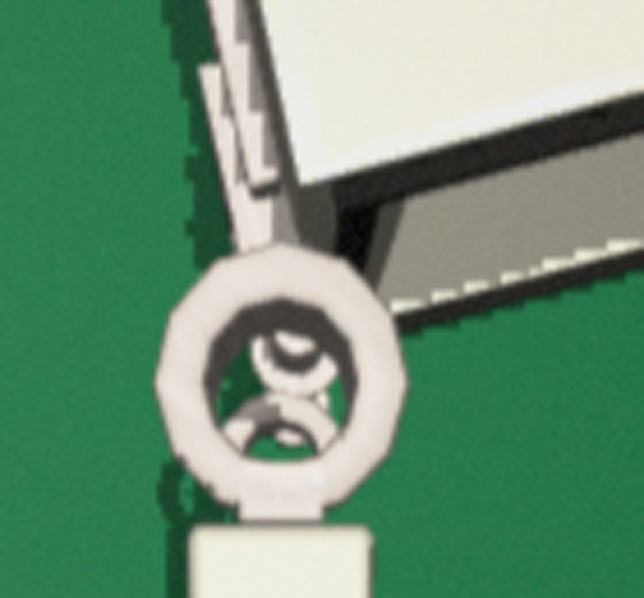

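```bash
cat > settle.py <<'E'
import sys
from tilt import *
for k in range(int(sys.argv[1])): read_camera("side")
s=read_state();z,y=tilt(s["tool_rot"]);print(s["clock"],s["position"],"tool z",np.degrees(z[:2]),"yaw",y,s["wrist_force"],s["moment"])
E
python3 settle.py 3
```

```text
14.7 [0.4994 0.1709 0.3025] tool z [0.1644 0.2556] yaw -90.78589932618218 [ 0.1325 -1.4715 -4.8274] [-0.0098  0.0425  0.008 ]
```

apply_moves(
  deltas=[0, 1, 0, 0, 0, 3, 0, 0, 0.5, 4, 0, 0, 0.5, 4, 0, 0, 0.5, 4, 0, 0],
)

```text
clock: 15.2
position: [0.5043, 0.2109, 0.3023]
tool_rot: [0.002, -0.703, 0.712, 0.0]
wrist_force: [0.1, 0.8, -4.2]
grip_width: 0.011
```

```bash
python3 settle.py 2; python3 shot.py w8; python3 -c "
import cv2
a=cv2.imread('pics/w8.png');cv2.imwrite('pics/w8c.png',cv2.resize(a[0:120,300:460],None,fx=5,fy=5,interpolation=cv2.INTER_CUBIC))"
```

```text
15.3 [0.5043 0.2104 0.3023] tool z [0.134  0.2152] yaw -90.79513619197509 [ 0.8098  1.2484 -5.2429] [-0.0132  0.0486 -0.0385]
{'clock': 15.35, 'q': array([ 0.2649, -0.0045,  1.7215,  0.0032,  1.4211,  1.8494]), 'position': array([0.5044, 0.2103, 0.3024]), 'tool_rot': array([ 0.0023, -0.7021,  0.7121,  0.0005]), 'wrist_force': array([-0.1816,  0.47  , -5.2264]), 'grip_width': 0.011147259652475133}
```

View pics/w8.png

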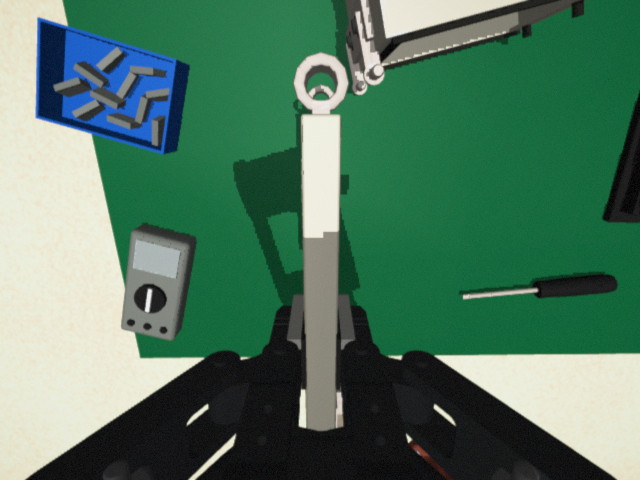

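View pics/w8c.png

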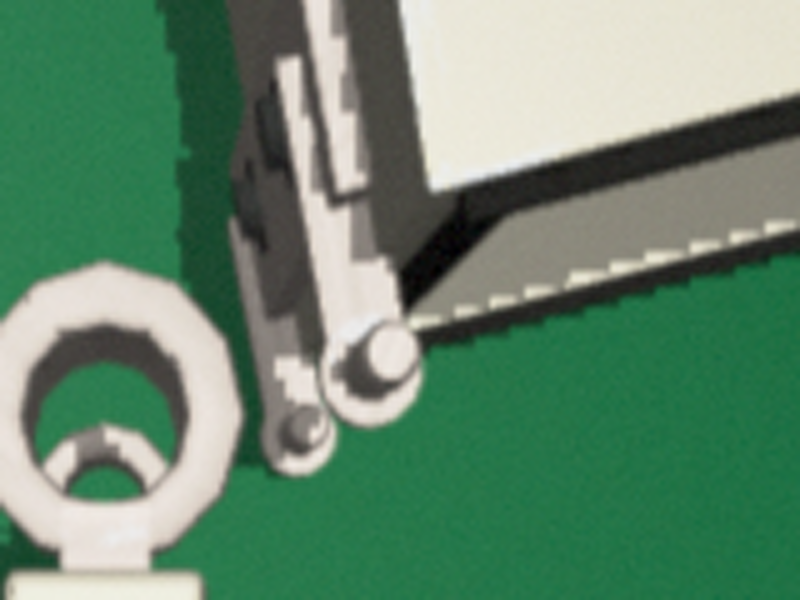

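```bash
cat > meas.py <<'E'
from tilt import *;import pickle
def rot(a):c,s=np.cos(a),np.sin(a);return np.array([[c,-s],[s,c]])
def ring(n):
    im=cv2.imread(f"pics/{n}.png").astype(int)
    m=((im.min(axis=2)>185)).astype(np.uint8);m[111:]=0;m[:,:285]=0;m[:,355:]=0
    cs,h=cv2.findContours(m,cv2.RETR_EXTERNAL,cv2.CHAIN_APPROX_NONE)
    c=max(cs,key=cv2.contourArea)[:,0,:]; c=c[c[:,1]<100]
    return cv2.fitEllipse(c)
if __name__=="__main__":
    for n in ["w3","w6","w8"]:
        i,s=pickle.load(open(f"pics/{n}.pkl","rb"));e=ring(n);z=s["position"][2]-.143+.157
        k=onz(i,e[0][0],e[0][1],z);y=tilt(s["tool_rot"])[1]
        print(n,e,"knuckle",k,"rel tool",rot(-np.radians(y))@(k-s["position"])[:2], "tool",s["position"],y)
        p=onz(i,e[0][0]+e[1][0]/2,e[0][1],z)-k;print("radius",p)
    i,s=pickle.load(open("pics/w8.pkl","rb"))
    for p,z in [((378.4,69.5),.161),((374,75.2),.139),((361.2,85.6),.046),((359.6,87.6),.024)]: print(z,onz(i,*p,z))
    S=camera_info("side");print("side pins",onz(S,260+211/3,150+87/3,.161),onz(S,260+211/3,150+190/3,.046))
E
python3 meas.py
```

```text
w3 ((320.44281005859375, 81.84579467773438), (51.06837463378906, 55.34054183959961), 0.2581418454647064) knuckle [ 0.6371 -0.257   0.157 ] rel tool [-0.0005  0.0963] tool [ 0.5408 -0.2543  0.143 ] -91.86306611311714
radius [-0.0003 -0.0086  0.    ]
w6 ((320.6071472167969, 82.21871185302734), (51.152034759521484, 56.27069091796875), 2.1785144805908203) knuckle [0.5562 0.1697 0.276 ] rel tool [-0.0002  0.0963] tool [0.4598 0.1708 0.262 ] -90.79939049029139
radius [-0.0001 -0.0086  0.    ]
w8 ((320.5817565917969, 82.18754577636719), (51.20099639892578, 56.11846160888672), 0.619536280632019) knuckle [0.6007 0.2094 0.3164] rel tool [-0.0004  0.0963] tool [0.5044 0.2103 0.3024] -90.81291202185895
radius [-0.0001 -0.0086  0.    ]
0.161 [0.623  0.1671 0.161 ]
0.139 [0.6216 0.1672 0.139 ]
0.046 [0.6219 0.1675 0.046 ]
0.024 [0.6217 0.1669 0.024 ]
side pins [0.6231 0.1686 0.161 ] [0.6218 0.1666 0.046 ]
```

apply_moves(
  deltas=[-2, 0, 0, 0, -4, -1.5, 0, 0, -4, -3.5, 0, 0, -4, -4.2, 0, 0, -4, -4.2, 0, 0],
)

```text
clock: 15.85
position: [0.4646, 0.1675, 0.3027]
tool_rot: [0.003, -0.701, 0.713, 0.0]
wrist_force: [-0.3, -0.1, -4.8]
grip_width: 0.0108
```

```bash
python3 settle.py 3
```

```text
16.0 [0.4647 0.1687 0.3025] tool z [0.1595 0.2726] yaw -90.8337324093752 [-0.444  -0.6836 -5.1304] [ 0.0136  0.0283 -0.0245]
```

apply_moves(
  deltas=[0, 0, -2.5, 0, 0, 0, -6, 0, 0, 0, -10, 0, 0, 0, -12.3, 0, 0, 0, -12.8, 0],
)

```text
clock: 16.5
position: [0.4617, 0.1687, 0.1704]
tool_rot: [-0.001, -0.702, 0.712, 0.003]
wrist_force: [-0.7, -0.1, -4.7]
grip_width: 0.0112
```

```bash
python3 settle.py 3
```

```text
16.65 [0.4657 0.1693 0.1755] tool z [0.2423 0.3038] yaw -90.81497894859353 [ 0.7471  0.1362 -4.9408] [ 0.0477 -0.0252  0.0287]
```

apply_moves(
  deltas=[1.5, -0.06, 0, 0, 3.2, -0.12, 0, 0, 4.6, -0.12, -0.1, 0, 5.6, -0.12, -0.2, 0, 6.0, -0.12, -0.3, 0],
)

```text
clock: 17.15
position: [0.5274, 0.1682, 0.1736]
tool_rot: [0.004, -0.702, 0.712, -0.0]
wrist_force: [-0.6, -0.3, -4.8]
grip_width: 0.011
```

```bash
python3 settle.py 3;python3 shot.py w9; python3 -c "
import cv2
a=cv2.imread('pics/w9.png');cv2.imwrite('pics/w9c.png',cv2.resize(a[0:120,260:400],None,fx=5,fy=5,interpolation=cv2.INTER_CUBIC))"
```

```text
17.3 [0.5253 0.1681 0.1723] tool z [0.1685 0.2979] yaw -90.81510383612891 [-0.4433  0.1656 -4.8335] [ 0.0465  0.0598 -0.0324]
{'clock': 17.35, 'q': array([0.18  , 0.1172, 1.8442, 0.005 , 1.1765, 1.763 ]), 'position': array([0.525 , 0.1681, 0.1721]), 'tool_rot': array([ 0.0028, -0.7021,  0.7121,  0.0009]), 'wrist_force': array([-0.2794,  0.1235, -4.1128]), 'grip_width': 0.011211130009359431}
```

View pics/w9c.png

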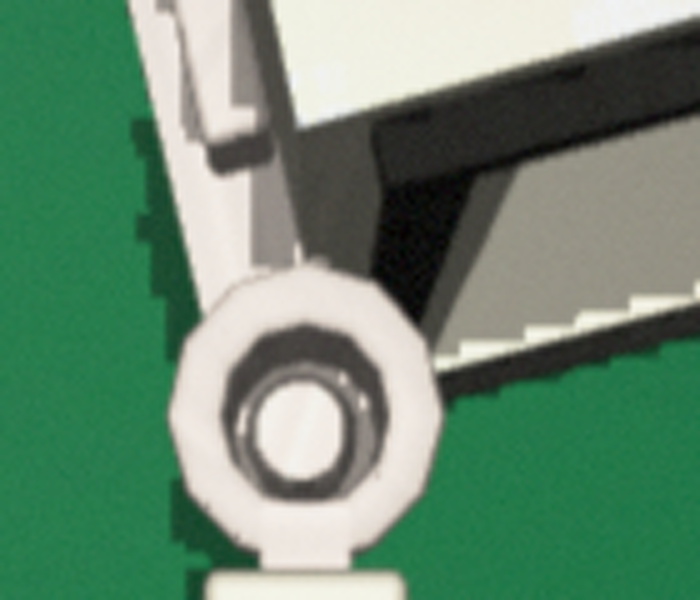

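```bash
python3 - <<'E'
from meas import *
i,s=pickle.load(open("pics/w9.pkl","rb"));z=s["position"][2]+.014
e=ring("w9");print(e)
for c in [e[0],(320.6,82.2)]:
    print(onz(i,*c,z))
p=onz(i,260+302/5-.4,428/5-.4,.161);print("pin",p, "tip face")
k=onz(i,320.6,82.2,z)
up=-tilt(s["tool_rot"])[0]
for dz in (-.02,-.135): print(dz,proj(i,np.array([k[0],k[1],k[2]+dz]))-[260,0],(proj(i,k+up*dz/up[2])-[260,0]+.4)*5)
E
```

```text
((327.2121276855469, 110.65707397460938), (50.022483825683594, 195.01187133789062), 163.3521270751953)
[0.6126 0.1648 0.1861]
[0.6217 0.167  0.1861]
pin [0.6229 0.1673 0.161 ] tip face
-0.02 [60.8365 87.3772] [304.8558 438.1499]
-0.135 [ 61.4909 101.702 ] [304.4568 507.7687]
```

apply_moves(
  deltas=[0.08, 0.03, 0, 0, 0.08, 0.03, -0.2, 0, 0.08, 0.03, -0.4, 0, 0.08, 0.03, -0.6, 0, 0.08, 0.03, -0.75, 0],
)

```text
clock: 17.85
position: [0.5255, 0.1683, 0.1643]
tool_rot: [0.003, -0.702, 0.712, 0.001]
wrist_force: [0.3, -0.3, -5.0]
grip_width: 0.0113
```

```bash
python3 settle.py 2;python3 shot.py w10; python3 -c "
import cv2
a=cv2.imread('pics/w10.png');cv2.imwrite('pics/w10c.png',cv2.resize(a[0:120,260:400],None,fx=5,fy=5,interpolation=cv2.INTER_CUBIC))"
```

```text
17.95 [0.5254 0.1683 0.1642] tool z [0.106  0.2845] yaw -90.80836413716005 [-0.1102 -0.5801 -4.1935] [0.0084 0.0232 0.0774]
{'clock': 18.0, 'q': array([0.1803, 0.1279, 1.8482, 0.005 , 1.1624, 1.7632]), 'position': array([0.5256, 0.1684, 0.1644]), 'tool_rot': array([ 0.0026, -0.7021,  0.7121,  0.001 ]), 'wrist_force': array([-0.018 ,  0.0915, -4.8574]), 'grip_width': 0.011322861280070423}
```

View pics/w10c.png

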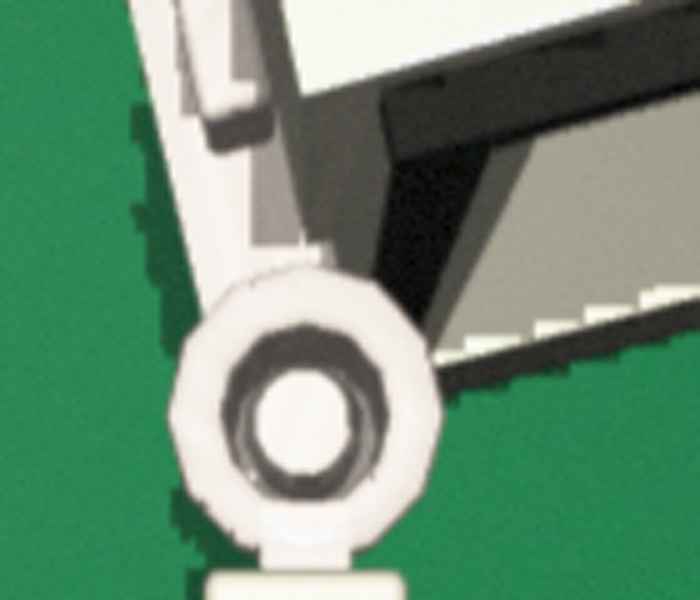

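apply_moves(
  deltas=[0.06, 0, 0, 0, 0.06, 0, -0.15, 0, 0.06, 0, -0.3, 0, 0.06, 0, -0.45, 0, 0.06, 0, -0.6, 0],
)

```text
clock: 18.5
position: [0.5261, 0.1683, 0.1582]
tool_rot: [0.003, -0.702, 0.712, 0.001]
wrist_force: [0.5, -0.0, -4.6]
grip_width: 0.0112
```

```bash
python3 settle.py 1;python3 shot.py w11; python3 -c "
import cv2
a=cv2.imread('pics/w11.png');cv2.imwrite('pics/w11c.png',cv2.resize(a[0:120,260:400],None,fx=5,fy=5,interpolation=cv2.INTER_CUBIC))"
```

```text
18.55 [0.5259 0.1683 0.1579] tool z [0.0885 0.2818] yaw -90.8108471870136 [-0.0173 -0.6983 -4.7909] [-0.0253  0.0545  0.0015]
{'clock': 18.6, 'q': array([0.18  , 0.1366, 1.8516, 0.005 , 1.1511, 1.763 ]), 'position': array([0.5259, 0.1683, 0.1579]), 'tool_rot': array([ 0.0022, -0.7021,  0.7121,  0.0013]), 'wrist_force': array([ 0.5978, -0.1369, -6.0652]), 'grip_width': 0.011229605767237465}
```

View pics/w11c.png

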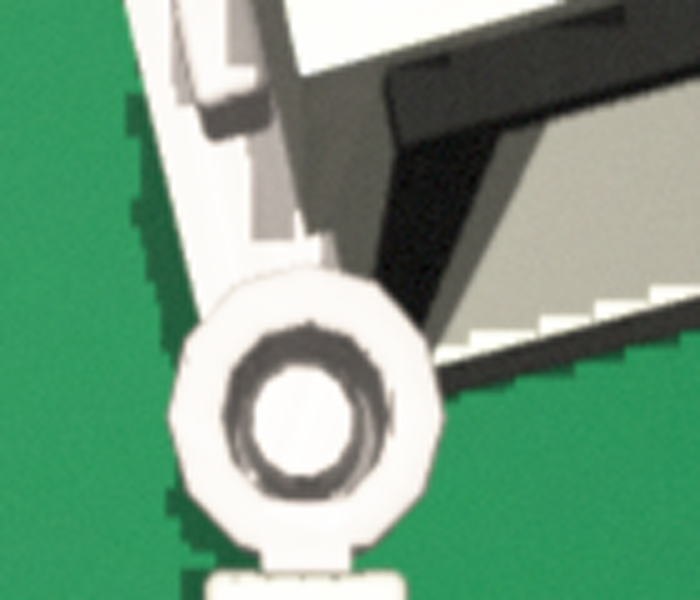

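apply_moves(
  deltas=[0, 0.02, -0.25, 0, 0, 0.02, -0.5, 0, 0, 0.02, -0.7, 0, 0, 0.02, -0.9, 0, 0, 0.02, -1.1, 0],
)

```text
clock: 19.1
position: [0.5258, 0.1685, 0.1467]
tool_rot: [0.002, -0.702, 0.712, 0.001]
wrist_force: [0.6, 0.6, -5.0]
grip_width: 0.011
```

```bash
python3 settle.py 2
```

```text
19.2 [0.5255 0.1684 0.1465] tool z [0.0353 0.2729] yaw -90.8092371588252 [-0.201   0.3186 -4.7003] [-0.032  -0.0163  0.0253]
```

apply_moves(
  deltas=[0, 0, -0.05, 0, 0, 0, -0.1, 0, 0, 0, -0.15, 0, 0, 0, -0.2, 0, 0, 0, -0.2, 0],
)

```text
clock: 19.7
position: [0.5257, 0.1685, 0.1449]
tool_rot: [0.002, -0.702, 0.712, 0.001]
wrist_force: [-1.1, -0.5, -2.7]
grip_width: 0.0114
```

```bash
python3 settle.py 2
```

```text
19.8 [0.5257 0.1685 0.1448] tool z [0.0508 0.2772] yaw -90.80756662492279 [-0.7923 -0.0136 -2.8039] [ 0.0055  0.1196 -0.0812]
```

apply_moves(
  deltas=[0, 0, -0.02, 0, 0, 0, -0.04, 0, 0, 0, -0.06, 0, 0, 0, -0.06, 0, 0, 0, -0.06, 0],
)

```text
clock: 20.3
position: [0.5257, 0.1685, 0.1446]
tool_rot: [0.002, -0.702, 0.712, 0.001]
wrist_force: [-2.4, -0.5, 0.5]
grip_width: 0.0111
```

```bash
python3 settle.py 1; python3 shot.py sd12 side
```

```text
20.35 [0.5257 0.1686 0.1446] tool z [0.054 0.282] yaw -90.80575900792415 [-2.9887 -0.397   1.4072] [-0.0913  0.3007 -0.0228]
{'clock': 20.4, 'q': array([0.1805, 0.1531, 1.8607, 0.0052, 1.1259, 1.7632]), 'position': array([0.5257, 0.1685, 0.1446]), 'tool_rot': array([ 0.0021, -0.7021,  0.7121,  0.0014]), 'wrist_force': array([-3.0887,  0.208 , -0.1972]), 'grip_width': 0.011209876470088606}
```

View pics/sd12.png

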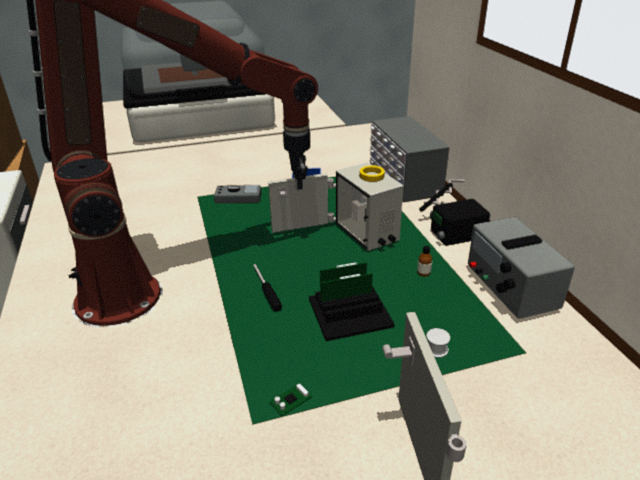

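apply_moves(
  deltas=[0, 0, 0, 0, 0, 0, 0, 0, 0, 0, 0, 0, 0, 0, 0.5, 0, 0, 0, 2, 0],
  grip=0.2,
)

```text
clock: 20.9
position: [0.5245, 0.1682, 0.1636]
tool_rot: [0.001, -0.702, 0.712, 0.002]
wrist_force: [-0.1, -0.3, -0.4]
grip_width: 0.0343
```

```bash
python3 settle.py 1; python3 shot.py w13
```

```text
20.95 [0.5272 0.1688 0.1679] tool z [0.2574 0.3197] yaw -90.80447395708521 [1.7093 0.9857 2.0808] [0.0421 0.0095 0.0439]
{'clock': 21.0, 'q': array([0.1805, 0.1261, 1.8431, 0.0051, 1.1647, 1.7634]), 'position': array([0.5279, 0.169 , 0.1678]), 'tool_rot': array([ 0.0045, -0.7021,  0.7121, -0.0002]), 'wrist_force': array([ 0.6447, -0.5427,  0.2671]), 'grip_width': 0.03393968131431644}
```

View pics/w13.png

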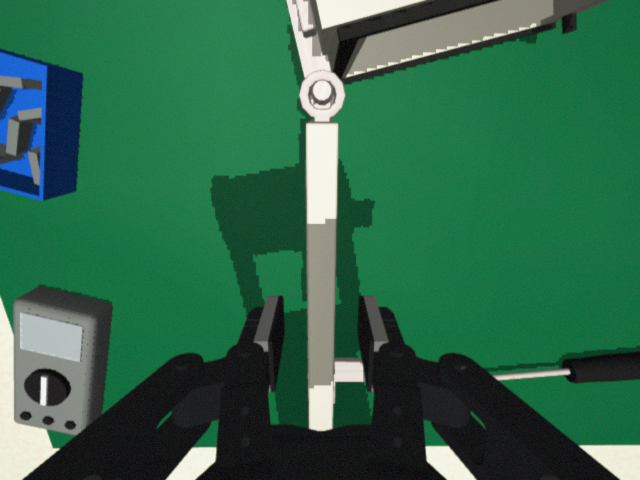

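apply_moves(
  deltas=[0, 0, 2, 0, 0, 0, 4.5, 0, -2, 2, 4.5, 0, -4, 4.5, 4.5, 0, -4, 4.5, 4.5, 0],
)

```text
clock: 21.5
position: [0.4863, 0.2161, 0.2136]
tool_rot: [0.005, -0.703, 0.711, 0.0]
wrist_force: [0.0, -1.0, -0.6]
grip_width: 0.0342
```

apply_moves(
  deltas=[0, 0, 0, 0, 0, 0, -2, 0, 0, 0, -5, 0, 0, 0, -7.5, 0, 0, 0, -8.3, 0],
  grip=1,
  force=40,
)

```text
clock: 22.0
position: [0.4847, 0.2148, 0.1276]
tool_rot: [0.003, -0.703, 0.711, 0.001]
wrist_force: [-0.2, -0.8, -0.8]
grip_width: -0.0004
```

```bash
python3 settle.py 2; python3 shot.py w14
```

```text
22.1 [0.4857 0.2153 0.1292] tool z [0.2207 0.3741] yaw -90.68815262569682 [-0.432  -0.2816  0.4359] [-0.0168 -0.0004 -0.002 ]
{'clock': 22.15, 'q': array([0.2823, 0.1267, 1.92  , 0.0059, 1.0865, 1.8622]), 'position': array([0.4868, 0.2157, 0.1307]), 'tool_rot': array([ 0.0049, -0.7029,  0.7113,  0.0003]), 'wrist_force': array([0.4568, 0.0621, 0.2126]), 'grip_width': -0.0002125833748519047}
```

View pics/w14.png

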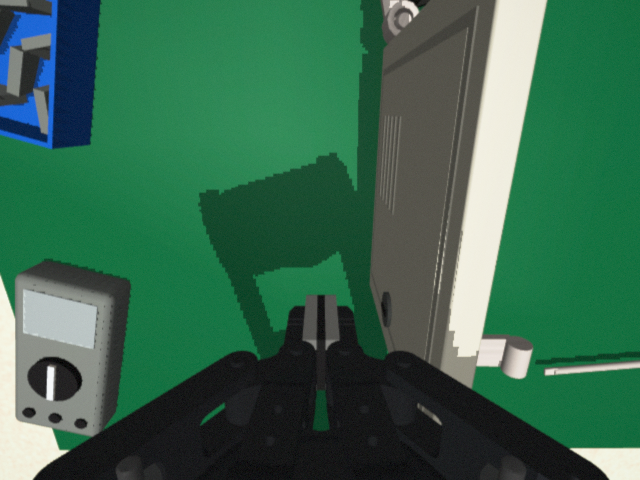

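```bash
python3 - <<'E'
from tilt import *
s=read_state();p=s["position"];H=np.array([.6222,.1672]);print(p)
r,d=.137,.022
prev=None
for th in np.arange(-90.8,13,5.0):
    t=np.radians(th);q=H+r*np.array([np.sin(t),-np.cos(t)])+d*np.array([-np.cos(t),-np.sin(t)])
    print(round(th,1),np.round(100*(q-p[:2]),1),np.round(q,3), round(t-np.radians(-90.7),3))
E
```

```text
[0.4868 0.2157 0.1307]
-90.8 [-0.1 -2.5] [0.486 0.191] -0.002
-85.8 [-0.3 -3.7] [0.484 0.179] 0.086
-80.8 [-0.3 -4.9] [0.483 0.167] 0.173
-75.8 [-0.3 -6.1] [0.484 0.155] 0.26
-70.8 [-0.1 -7.3] [0.486 0.143] 0.347
-65.8 [ 0.1 -8.5] [0.488 0.131] 0.435
-60.8 [ 0.5 -9.6] [0.492 0.12 ] 0.522
-55.8 [  1.  -10.7] [0.497 0.108] 0.609
-50.8 [  1.5 -11.8] [0.502 0.098] 0.696
-45.8 [  2.2 -12.8] [0.509 0.087] 0.784
-40.8 [  2.9 -13.8] [0.516 0.078] 0.871
-35.8 [  3.7 -14.7] [0.524 0.069] 0.958
-30.8 [  4.6 -15.5] [0.533 0.061] 1.045
-25.8 [  5.6 -16.2] [0.543 0.053] 1.133
-20.8 [  6.6 -16.9] [0.553 0.047] 1.22
-15.8 [  7.7 -17.4] [0.564 0.041] 1.307
-10.8 [  8.8 -17.9] [0.575 0.037] 1.395
-5.8 [ 10.  -18.3] [0.586 0.033] 1.482
-0.8 [ 11.2 -18.5] [0.598 0.031] 1.569
4.2 [ 12.4 -18.7] [0.61  0.029] 1.656
9.2 [ 13.6 -18.7] [0.622 0.028] 1.744
```

apply_moves(
  deltas=[0, 0, 1, 0, 0, 0, 2.2, 0, -0.1, -1, 2.2, 0, -0.1, -1.8, 2.2, 0, -0.1, -2.5, 2.2, 0],
)

```text
clock: 22.65
position: [0.4857, 0.1898, 0.1531]
tool_rot: [0.005, -0.703, 0.711, 0.0]
wrist_force: [0.0, 0.1, -0.6]
grip_width: 0.0001
```

apply_moves(
  deltas=[-0.2, -1.2, 0, 0.09, -0.2, -2.4, 0, 0.17, -0.2, -3.6, 0, 0.26, 0, -4.8, 0, 0.35, 0.2, -6, 0, 0.43],
)

```text
clock: 23.15
position: [0.4872, 0.1287, 0.1526]
tool_rot: [-0.005, 0.839, -0.544, -0.002]
wrist_force: [0.3, 1.0, -0.7]
grip_width: -0.0002
```

```bash
python3 settle.py 1; python3 shot.py w15
```

```text
23.2 [0.4876 0.1272 0.1526] tool z [0.1593 0.4542] yaw -65.81707952728843 [-0.2369 -0.9123 -0.583 ] [-0.006  -0.0378 -0.0704]
{'clock': 23.25, 'q': array([0.1125, 0.04  , 1.9672, 0.0096, 1.1307, 1.2637]), 'position': array([0.4874, 0.1282, 0.1527]), 'tool_rot': array([-0.0045,  0.8377, -0.546 , -0.0014]), 'wrist_force': array([-0.2798,  0.0866, -1.0362]), 'grip_width': 0.000374145645089739}
```

View pics/w15.png

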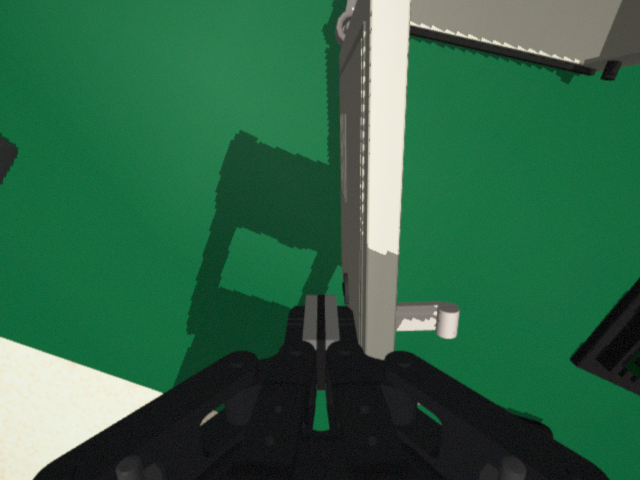

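Door is being pushed closed smoothly (door top edge at col ~383, strike at (447,320)). Continue the arc.

apply_moves(
  deltas=[0.4, -1.1, 0, 0.09, 0.8, -2.2, 0, 0.17, 1.4, -3.3, 0, 0.26, 2.1, -4.3, 0, 0.35, 2.8, -5.3, 0, 0.43],
)

```text
clock: 23.75
position: [0.5151, 0.0751, 0.1522]
tool_rot: [-0.004, 0.935, -0.354, -0.003]
wrist_force: [0.4, 0.7, -0.3]
grip_width: 0.0
```

apply_moves(
  deltas=[0.8, -0.9, 0, 0.09, 1.6, -1.7, 0, 0.17, 2.6, -2.4, 0, 0.26, 3.5, -3, 0, 0.35, 4.3, -3.4, 0, 0.42],
)

```text
clock: 24.25
position: [0.5581, 0.0409, 0.1518]
tool_rot: [-0.004, 0.989, -0.151, -0.004]
wrist_force: [-0.8, -0.2, -0.1]
grip_width: 0.0003
```

```bash
python3 settle.py 1; python3 shot.py w16; python3 shot.py sd16 side
```

```text
24.3 [0.5594 0.0404 0.1521] tool z [-0.2996  0.4464] yaw -17.295147455814 [1.0701 0.0272 1.0641] [-0.0255 -0.0669 -0.01  ]
{'clock': 24.35, 'q': array([-0.0566,  0.1654,  1.831 ,  0.0086,  1.1518,  0.2463]), 'position': array([0.5586, 0.0408, 0.152 ]), 'tool_rot': array([-0.0036,  0.9883, -0.1526, -0.0037]), 'wrist_force': array([-0.1851, -0.5142,  0.7492]), 'grip_width': -0.00013884010333705996}
{'clock': 24.4, 'q': array([-0.0562,  0.1648,  1.832 ,  0.0088,  1.1522,  0.2473]), 'position': array([0.558 , 0.0412, 0.1519]), 'tool_rot': array([-0.0036,  0.9882, -0.153 , -0.0041]), 'wrist_force': array([-0.3438, -0.4935, -0.2716]), 'grip_width': 0.0001992485635123563}
```

View pics/w16.png

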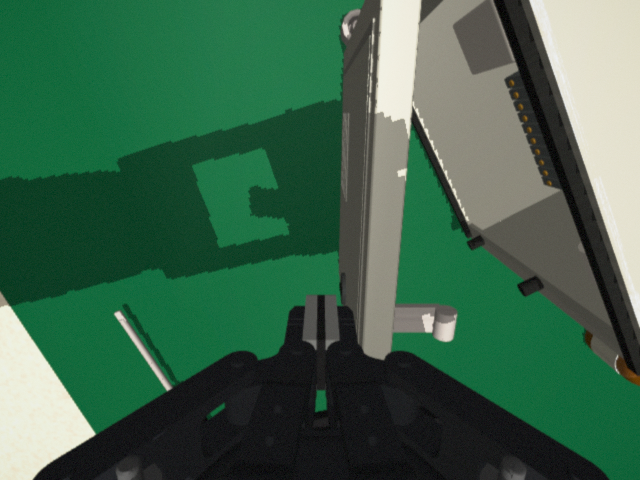

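View pics/sd16.png

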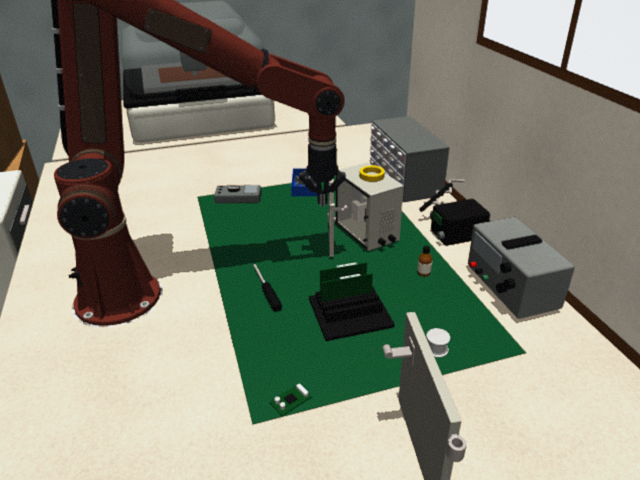

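apply_moves(
  deltas=[1, -0.3, 0, 0.075, 1.9, -0.6, 0, 0.145, 2.9, -0.8, 0, 0.215, 3.8, -1, 0, 0.28, 4.1, -1, 0, 0.29],
)

```text
clock: 24.9
position: [0.599, 0.0315, 0.1517]
tool_rot: [-0.003, 1.0, -0.009, -0.005]
wrist_force: [-0.6, -0.7, 0.1]
grip_width: 0.0001
```

```bash
python3 settle.py 1; python3 shot.py w17
```

```text
24.95 [0.5991 0.0315 0.1517] tool z [-0.523   0.3653] yaw -1.0789788334451675 [ 0.2029 -0.4831 -0.0325] [-0.0465  0.0141  0.0401]
{'clock': 25.0, 'q': array([-0.0673,  0.2476,  1.7337,  0.0061,  1.1704, -0.0506]), 'position': array([0.5987, 0.0315, 0.1517]), 'tool_rot': array([-0.0031,  0.9999, -0.0096, -0.0049]), 'wrist_force': array([-0.2402,  0.431 , -0.092 ]), 'grip_width': 5.239201660877721e-05}
```

View pics/w17.png

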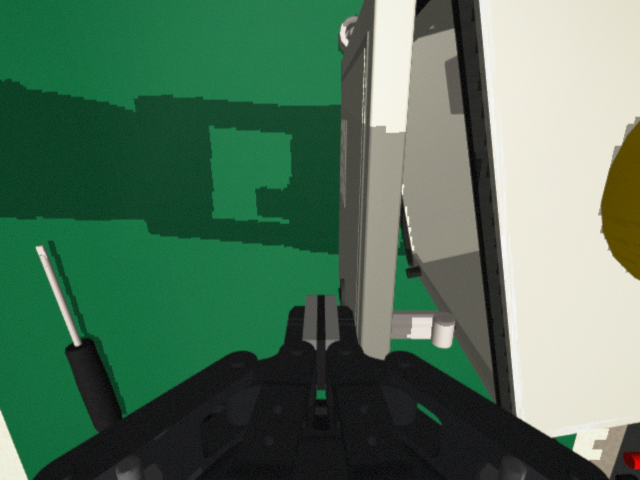

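apply_moves(
  deltas=[0.4, -0.05, 0, 0.03, 0.8, -0.1, 0, 0.06, 1.2, -0.1, 0, 0.09, 1.5, -0.1, 0, 0.11, 1.5, -0.1, 0, 0.11],
)

```text
clock: 25.5
position: [0.614, 0.0306, 0.1518]
tool_rot: [-0.003, 0.999, 0.045, -0.005]
wrist_force: [-1.1, -0.5, 2.0]
grip_width: -0.0002
```

```bash
python3 settle.py 1; python3 shot.py w18
```

```text
25.55 [0.6138 0.0307 0.1517] tool z [-0.5892  0.3076] yaw 5.1973380642357485 [-0.0613 -0.2578  0.2884] [-0.0032  0.0578  0.0048]
{'clock': 25.6, 'q': array([-0.0666,  0.2778,  1.6962,  0.005 ,  1.1783, -0.1591]), 'position': array([0.6136, 0.0306, 0.1517]), 'tool_rot': array([-0.0029,  0.999 ,  0.0453, -0.0051]), 'wrist_force': array([1.2858, 0.3764, 0.1572]), 'grip_width': -7.57619719177781e-05}
```

View pics/w18.png

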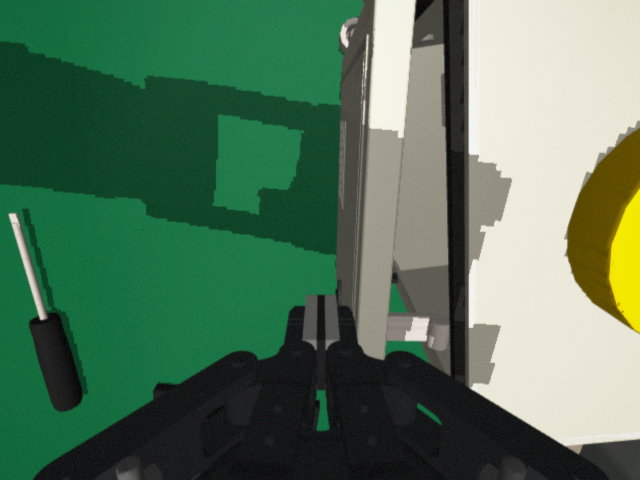

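apply_moves(
  deltas=[0.3, 0, 0, 0.02, 0.5, 0, 0, 0.04, 0.7, 0.05, 0, 0.05, 0.9, 0.05, 0, 0.06, 0.9, 0.05, 0, 0.06],
)

```text
clock: 26.1
position: [0.623, 0.0311, 0.1516]
tool_rot: [-0.003, 0.997, 0.075, -0.005]
wrist_force: [-0.6, -0.9, 0.4]
grip_width: 0.0001
```

```bash
python3 settle.py 1
```

```text
26.15 [0.623  0.0312 0.1517] tool z [-0.5834  0.2919] yaw 8.621985074576376 [-0.953  -0.9665  0.4584] [-0.1074  0.0668  0.0112]
```

apply_moves(
  deltas=[0.2, 0, 0, 0.015, 0.4, 0.05, 0, 0.03, 0.5, 0.05, 0, 0.035, 0.6, 0.05, 0, 0.04, 0.6, 0.05, 0, 0.04],
)

```text
clock: 26.65
position: [0.6293, 0.0319, 0.1518]
tool_rot: [-0.003, 0.995, 0.095, -0.005]
wrist_force: [-0.3, 0.1, -0.5]
grip_width: -0.0001
```

```bash
python3 settle.py 1; python3 shot.py w19
```

```text
26.7 [0.6292 0.0318 0.1518] tool z [-0.5693  0.2754] yaw 10.922776499275379 [-0.9188 -0.6904  0.5515] [-0.04   -0.0236 -0.0121]
{'clock': 26.75, 'q': array([-0.0628,  0.3082,  1.6576,  0.0044,  1.1862, -0.255 ]), 'position': array([0.6291, 0.0318, 0.1517]), 'tool_rot': array([-0.0029,  0.9955,  0.0951, -0.0048]), 'wrist_force': array([ 0.376 , -0.4868, -0.8998]), 'grip_width': -0.0002683820719872126}
```

View pics/w19.png

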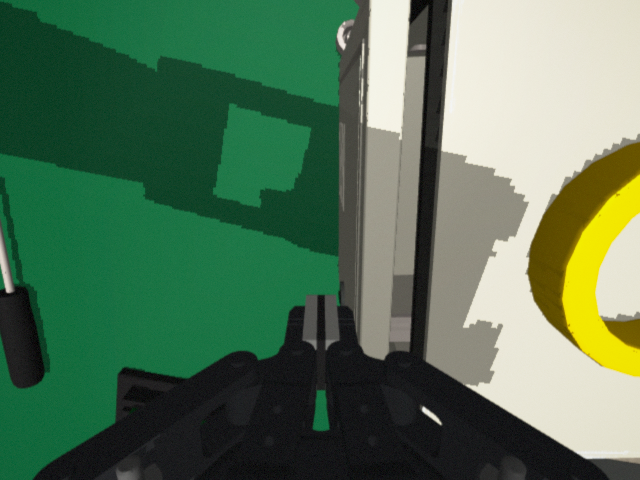

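apply_moves(
  deltas=[0.15, 0.03, 0, 0.01, 0.3, 0.05, 0, 0.02, 0.4, 0.07, 0, 0.025, 0.5, 0.1, 0, 0.03, 0.5, 0.1, 0, 0.03],
)

```text
clock: 27.25
position: [0.6333, 0.0325, 0.1517]
tool_rot: [-0.003, 0.994, 0.11, -0.006]
wrist_force: [-3.8, -2.1, 2.6]
grip_width: -0.0
```

```bash
python3 settle.py 1
```

```text
27.3 [0.6334 0.0325 0.1517] tool z [-0.7002  0.2183] yaw 12.64029191803529 [-3.8615 -0.2098  2.7245] [-0.2648  0.5837  0.0008]
```

apply_moves(
  deltas=[0.1, 0.02, 0, 0.005, 0.2, 0.05, 0, 0.01, 0.3, 0.07, 0, 0.01, 0.4, 0.1, 0, 0.01, 0.4, 0.1, 0, 0.01],
)

```text
clock: 27.8
position: [0.6346, 0.0325, 0.1517]
tool_rot: [-0.002, 0.993, 0.115, -0.01]
wrist_force: [-10.4, -4.2, 6.8]
grip_width: 0.0002
```

```bash
python3 settle.py 1; python3 shot.py w20
```

```text
27.85 [0.6346 0.0325 0.1517] tool z [-1.1254  0.1117] yaw 13.23587705585092 [-9.8194 -2.8892  6.1001] [-0.5135  1.5397  0.0055]
{'clock': 27.9, 'q': array([-0.0596,  0.3249,  1.6362,  0.0008,  1.2002, -0.2908]), 'position': array([0.6346, 0.0325, 0.1517]), 'tool_rot': array([-0.0021,  0.9933,  0.1152, -0.0096]), 'wrist_force': array([-10.5216,  -5.2236,   7.4195]), 'grip_width': -7.051788211166104e-05}
```

View pics/w20.png

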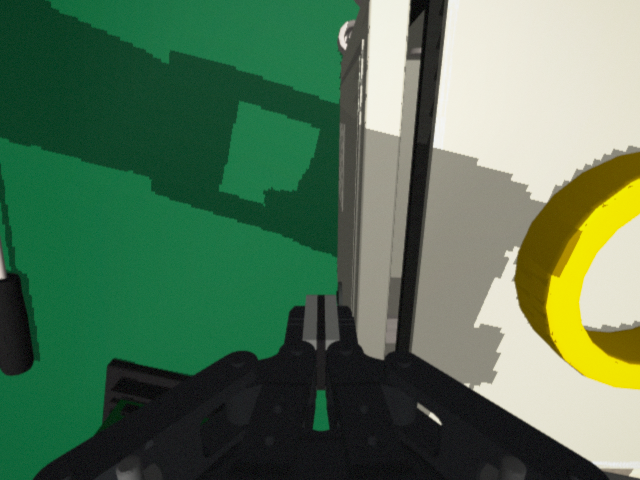

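apply_moves(
  deltas=[-1, -0.2, 0, 0, -3, -0.6, 0, 0, -5, -1.2, 0, 0.1, -6, -1.3, 0, 0.22, -6, -1.3, 0, 0.36],
)

```text
clock: 28.4
position: [0.5737, 0.0198, 0.1515]
tool_rot: [-0.001, 0.956, 0.294, -0.009]
wrist_force: [-1.0, -0.2, -0.6]
grip_width: -0.0
```

apply_moves(
  deltas=[0, 0, 0, 0.14, 0, 0, 0, 0.28, 0, 0, 0, 0.42, 0, 0, 0, 0.56, 0, 0, 0, 0.7],
)

```text
clock: 28.9
position: [0.5745, 0.0202, 0.1515]
tool_rot: [0.003, 0.795, 0.606, -0.007]
wrist_force: [0.2, 1.1, 0.8]
grip_width: 0.0003
```

apply_moves(
  deltas=[0, 0, 0, 0.14, 0, 0, 0, 0.28, 0, 0, 0, 0.42, 0, 0, 0, 0.51, 0, 0, 0, 0.51],
)

```text
clock: 29.4
position: [0.5751, 0.0205, 0.1516]
tool_rot: [0.006, 0.617, 0.787, -0.005]
wrist_force: [0.1, 0.9, 1.0]
grip_width: 0.0001
```

```bash
python3 settle.py 1; python3 shot.py w21;python3 shot.py sd21 side
```

```text
29.45 [0.575  0.0205 0.1516] tool z [ 0.1043 -0.8899] yaw 103.71056500887435 [-0.1106 -0.836   0.0793] [0.0411 0.0085 0.0341]
{'clock': 29.5, 'q': array([-0.0783,  0.1928,  1.7999, -0.017 ,  1.1463, -1.8813]), 'position': array([0.5749, 0.0204, 0.1516]), 'tool_rot': array([ 0.0054,  0.6177,  0.7864, -0.0057]), 'wrist_force': array([-0.0986, -0.2039, -0.0001]), 'grip_width': 5.8399364712700356e-05}
{'clock': 29.55, 'q': array([-0.0783,  0.1929,  1.7999, -0.0171,  1.1466, -1.8815]), 'position': array([0.5748, 0.0203, 0.1516]), 'tool_rot': array([ 0.0053,  0.6176,  0.7865, -0.0058]), 'wrist_force': array([ 0.4486, -0.5668,  0.1378]), 'grip_width': 0.0004302973630616945}
```

View pics/w21.png

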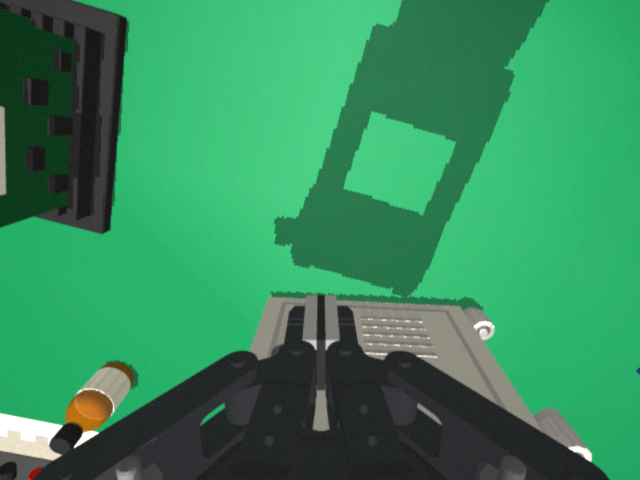

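View pics/sd21.png

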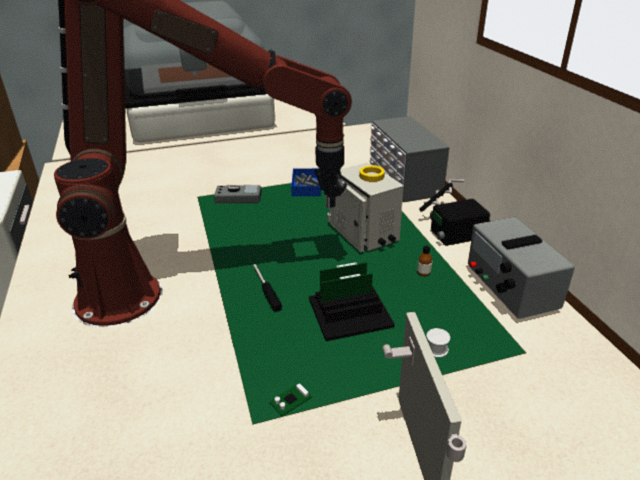

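apply_moves(
  deltas=[0.3, -1.2, 0, 0, 1.8, -0.9, 0, 0, 3.2, -0.6, 0, 0, 4.2, -0.3, 0, 0, 4.4, -0.3, 0, 0],
)

```text
clock: 30.05
position: [0.62, 0.017, 0.1517]
tool_rot: [0.006, 0.618, 0.786, -0.006]
wrist_force: [1.5, -0.8, 1.0]
grip_width: -0.0001
```

```bash
python3 settle.py 1
```

```text
30.1 [0.6196 0.017  0.1516] tool z [ 0.0812 -0.912 ] yaw 103.7055432548699 [-0.2017 -0.1623  0.4747] [ 0.0841  0.0445 -0.0157]
```

apply_moves(
  deltas=[0.2, 0.05, 0, 0, 0.4, 0.1, 0, 0, 0.6, 0.13, 0, 0, 0.8, 0.18, 0, 0, 0.8, 0.18, 0, 0],
)

```text
clock: 30.6
position: [0.6278, 0.0188, 0.1517]
tool_rot: [0.006, 0.618, 0.786, -0.006]
wrist_force: [-0.6, -0.3, 1.1]
grip_width: 0.0
```

```bash
python3 settle.py 1
```

```text
30.65 [0.6276 0.0189 0.1516] tool z [ 0.0869 -0.9126] yaw 103.71083106067834 [ 0.0225  0.5178 -0.1568] [ 0.0332 -0.0404  0.0003]
```

apply_moves(
  deltas=[0.1, 0.02, 0, 0, 0.2, 0.04, 0, 0, 0.3, 0.07, 0, 0, 0.4, 0.09, 0, 0, 0.5, 0.11, 0, 0],
)

```text
clock: 31.15
position: [0.6327, 0.02, 0.1516]
tool_rot: [0.006, 0.618, 0.786, -0.006]
wrist_force: [-0.2, 0.8, -0.2]
grip_width: 0.0002
```

```bash
python3 settle.py 1; python3 shot.py w22
```

```text
31.2 [0.6329 0.02   0.1517] tool z [ 0.1011 -0.9128] yaw 103.7120295408377 [-0.5253  0.6165  0.1273] [ 0.0113 -0.0641 -0.0169]
{'clock': 31.25, 'q': array([-0.0716,  0.3081,  1.658 , -0.0171,  1.1729, -1.8751]), 'position': array([0.6327, 0.02  , 0.1516]), 'tool_rot': array([ 0.0055,  0.6176,  0.7864, -0.0058]), 'wrist_force': array([ 0.5556, -0.0861, -0.345 ]), 'grip_width': 0.0002164205062946758}
```

View pics/w22.png

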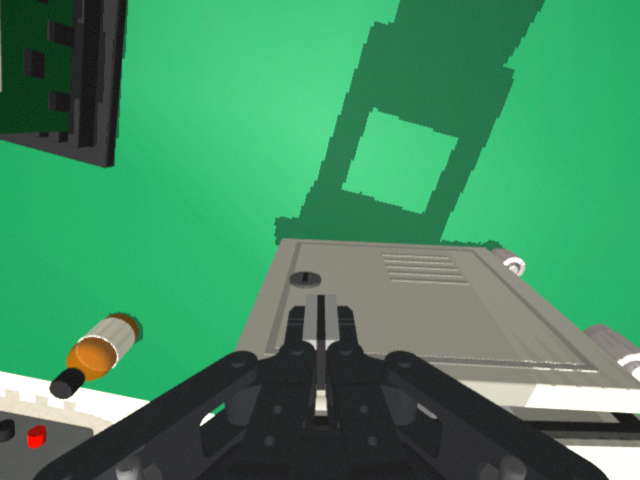

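apply_moves(
  deltas=[0.1, 0.02, 0, 0, 0.2, 0.04, 0, 0, 0.3, 0.07, 0, 0, 0.4, 0.09, 0, 0, 0.4, 0.09, 0, 0],
)

```text
clock: 31.75
position: [0.6368, 0.0209, 0.1516]
tool_rot: [0.006, 0.618, 0.786, -0.006]
wrist_force: [0.7, 0.4, 0.5]
grip_width: -0.0006
```

```bash
python3 settle.py 1
```

```text
31.8 [0.6368 0.0209 0.1516] tool z [ 0.0845 -0.9158] yaw 103.71375230905113 [-0.0238 -0.9863 -0.4741] [-0.0366  0.0163 -0.0005]
```

apply_moves(
  deltas=[0.1, 0.02, 0, 0, 0.2, 0.04, 0, 0, 0.3, 0.07, 0, 0, 0.4, 0.09, 0, 0, 0.4, 0.09, 0, 0],
)

```text
clock: 32.3
position: [0.6392, 0.0213, 0.1516]
tool_rot: [0.004, 0.618, 0.786, -0.008]
wrist_force: [-6.5, -1.4, 4.0]
grip_width: 0.0
```

```bash
python3 settle.py 1; python3 shot.py w23; python3 shot.py sd23 side; python3 -c "
import cv2
a=cv2.imread('pics/sd23.png');cv2.imwrite('pics/sd23c.png',cv2.resize(a[130:260,300:430],None,fx=4.5,fy=4.5,interpolation=cv2.INTER_CUBIC))"
```

```text
32.35 [0.6392 0.0213 0.1516] tool z [-0.1679 -0.9687] yaw 103.72062493874904 [-5.99   -2.1508  4.5764] [-0.2689  0.9245 -0.0415]
{'clock': 32.4, 'q': array([-0.0682,  0.3236,  1.6381, -0.0184,  1.1816, -1.8714]), 'position': array([0.6392, 0.0213, 0.1516]), 'tool_rot': array([ 0.0041,  0.6176,  0.7865, -0.0075]), 'wrist_force': array([-5.5877, -2.2493,  3.1588]), 'grip_width': -0.00013198400060191373}
{'clock': 32.45, 'q': array([-0.0682,  0.3236,  1.6382, -0.0184,  1.1816, -1.8713]), 'position': array([0.6392, 0.0213, 0.1516]), 'tool_rot': array([ 0.0041,  0.6176,  0.7864, -0.0075]), 'wrist_force': array([-5.7014, -1.6254,  4.4965]), 'grip_width': -0.00020153915510630758}
```

View pics/sd23c.png

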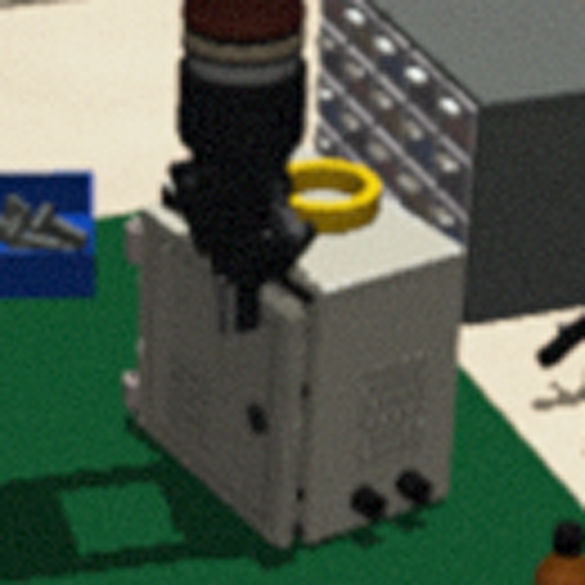

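View pics/w23.png

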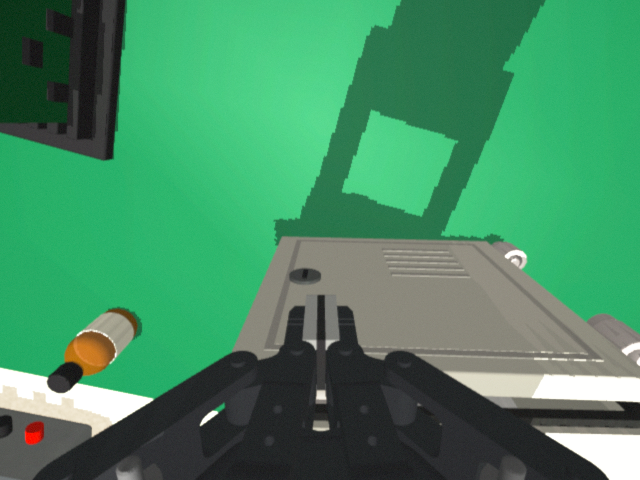

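apply_moves(
  deltas=[-1, -0.2, 0, 0, -3, -0.7, 0, 0, -6, -1.4, 0, 0, -9, -2, 2, 0, -12, -2.6, 4, 0],
)

```text
clock: 32.95
position: [0.5174, -0.0046, 0.1909]
tool_rot: [0.004, 0.618, 0.786, -0.008]
wrist_force: [0.6, -0.7, 1.2]
grip_width: -0.0001
```

apply_moves(
  deltas=[-3, 0, 2, 0, -6, 0, 4, 0, -8, 0, 5, 0, -8, 0, 5, 0, -8, 0, 5, 0],
)

```text
clock: 33.45
position: [0.4379, -0.0046, 0.2412]
tool_rot: [0.005, 0.618, 0.786, -0.007]
wrist_force: [-0.0, -0.5, -0.6]
grip_width: 0.0005
```

```bash
python3 settle.py 1; python3 shot.py w24; python3 shot.py sd24 side; python3 -c "
import cv2
a=cv2.imread('pics/sd24.png');cv2.imwrite('pics/sd24c.png',cv2.resize(a[150:270,310:430],None,fx=5,fy=5,interpolation=cv2.INTER_CUBIC))"
```

```text
33.5 [ 0.4379 -0.0046  0.2407] tool z [-0.1338 -0.9266] yaw 103.72208442159294 [0.9956 0.0695 0.9984] [ 0.0137 -0.0017 -0.0192]
{'clock': 33.55, 'q': array([-0.1595, -0.206 ,  2.0211, -0.0169,  1.3275, -1.9657]), 'position': array([ 0.4379, -0.0046,  0.2404]), 'tool_rot': array([ 0.0036,  0.6175,  0.7865, -0.0074]), 'wrist_force': array([ 0.5076, -0.026 ,  1.0793]), 'grip_width': 6.479375779500145e-06}
{'clock': 33.6, 'q': array([-0.1595, -0.2053,  2.021 , -0.017 ,  1.3278, -1.9657]), 'position': array([ 0.4378, -0.0046,  0.2401]), 'tool_rot': array([ 0.0032,  0.6175,  0.7865, -0.0076]), 'wrist_force': array([0.2296, 1.2719, 0.5814]), 'grip_width': 0.0004278422265691578}
```

View pics/sd24c.png

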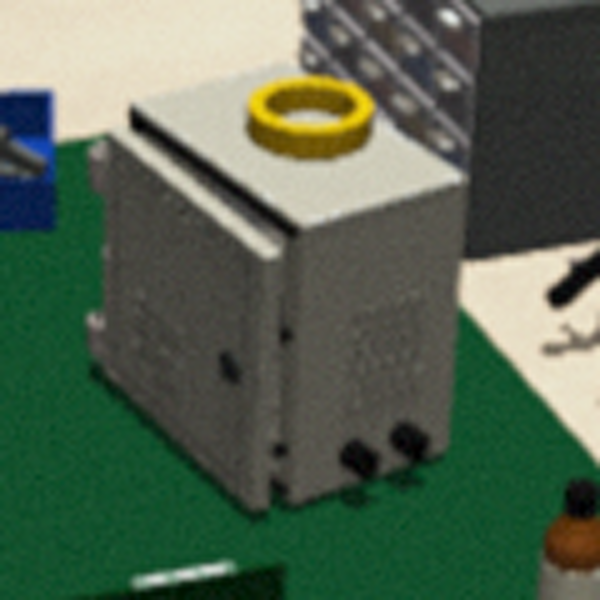

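View pics/w24.png

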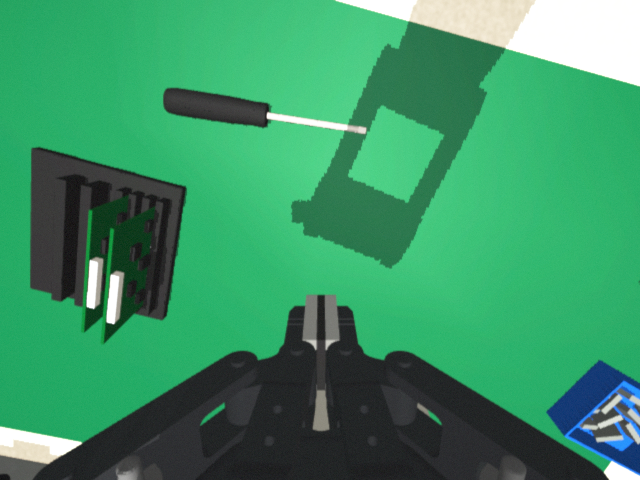

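```bash
python3 - <<'E'
from h import *
np.set_printoptions(precision=4,suppress=True)
i=camera_info("side");f=lambda x,y:(310+x/5-.4,150+y/5-.4)
fl=onz(i,*f(133,108),.187);fr=onz(i,*f(300,233),.187);br=onz(i,*f(464,178),.187)
print("roof",fl,fr,br)
o=onz(i,*f(264,261),.179);inn=onz(i,*f(278,251),.179);hl=onz(i,*f(110,136),.179)
print("door outer,inner free,hinge outer",o,inn,hl)
y=(fl-fr)[:2];ln=np.linalg.norm(y);y/=ln;x=np.array([y[1],-y[0]])
print(ln,np.degrees(np.arctan2(x[1],x[0])),np.linalg.norm((br-fr)))
for n,p in [("outer",o),("inner",inn),("hinge outer",hl)]: print(n,"x_cab",-.055+(p-fr)[:2]@x,"y_cab",-.09+(p-fr)[:2]@y)
# expected shut pixels
c=fr[:2]+x*.055+y*.09
for a,b,z in [(-.0775,-.0865,.179),(-.0655,-.0865,.179),(-.0775,.0865,.179),(-.0775,-.0865,.014)]:
    q=c+x*a+y*b;p=proj(i,np.array([q[0],q[1],z]));print((a,b),(p-[310,150]+.4)*5)
E
```

```text
roof [0.6388 0.1616 0.187 ] [ 0.675  -0.0116  0.187 ] [0.7844 0.0195 0.187 ]
door outer,inner free,hinge outer [ 0.6512 -0.0209  0.179 ] [ 0.6622 -0.0129  0.179 ] [0.6198 0.1465 0.179 ]
0.17691585946324145 11.786890725451183 0.11375775378441885
outer x_cab -0.08021368861291109 y_cab -0.09426163679678817
inner x_cab -0.0678233317687001 y_cab -0.08871354195408013
hinge outer x_cab -0.07669773656931875 y_cab 0.07599458201586848
(-0.0775, -0.0865) [260.4446 253.663 ]
(-0.0655, -0.0865) [279.4119 248.2277]
(-0.0775, 0.0865) [ 99.7813 129.3385]
(-0.0775, -0.0865) [252.6653 510.2538]
```

apply_moves(
  deltas=[0, 0, 4, 0, 2, -1, 8, 0, 5, -2, 10, 0, 9, -3, 10, 0, 12, -4, 10, 0],
)

```text
clock: 34.1
position: [0.5609, -0.0451, 0.3403]
tool_rot: [0.004, 0.617, 0.787, -0.007]
wrist_force: [0.5, 0.3, -0.3]
grip_width: -0.0002
```

```bash
python3 settle.py 2; python3 shot.py w25; python3 shot.py sc25 scene
```

```text
34.2 [ 0.5609 -0.0459  0.3378] tool z [-0.3567 -0.9069] yaw 103.67934801649183 [-1.4234 -0.0957 -0.1734] [0.0709 0.0108 0.0107]
{'clock': 34.25, 'q': array([-0.1967,  0.0171,  1.6351, -0.0165,  1.4944, -2.0052]), 'position': array([ 0.5591, -0.0451,  0.3378]), 'tool_rot': array([ 0.0015,  0.6177,  0.7863, -0.0085]), 'wrist_force': array([0.7957, 1.2304, 0.4244]), 'grip_width': 2.0844787400147358e-05}
{'clock': 34.3, 'q': array([-0.1963,  0.0146,  1.637 , -0.0164,  1.495 , -2.0052]), 'position': array([ 0.558 , -0.0447,  0.3382]), 'tool_rot': array([ 0.0014,  0.6176,  0.7864, -0.0084]), 'wrist_force': array([0.3036, 0.0938, 0.1236]), 'grip_width': -0.00025791531977661675}
```

View pics/w25.png

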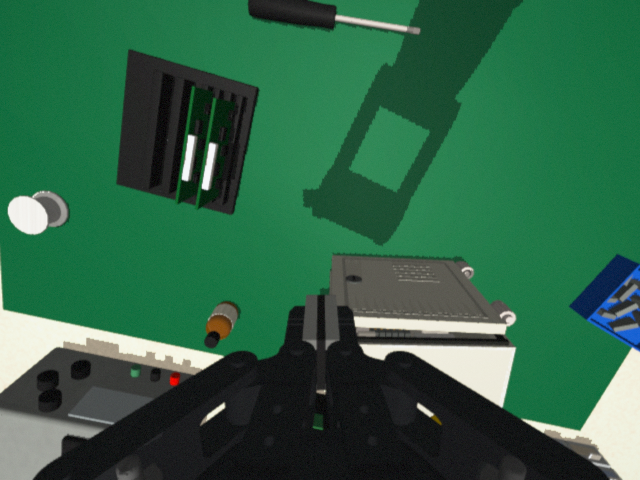

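```bash
python3 -c "
import cv2
a=cv2.imread('pics/w25.png');cv2.imwrite('pics/w25c.png',cv2.resize(a[295:365,340:525],None,fx=4.3,fy=4.3,interpolation=cv2.INTER_CUBIC))"
```

```text
(no output)
```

View pics/w25c.png

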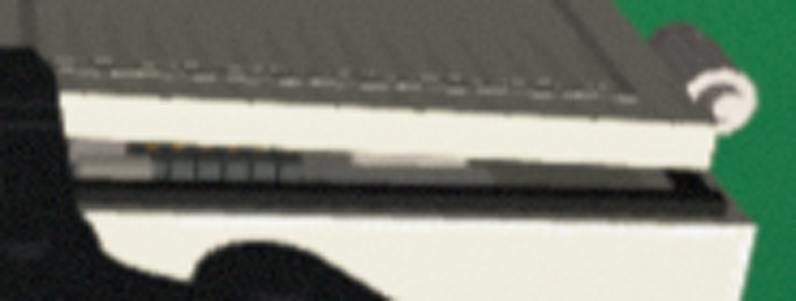

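```bash
python3 - <<'E'
from meas import *
i,s=pickle.load(open("pics/w25.pkl","rb"));f=lambda x,y:(340+x/4.3-.4,295+y/4.3-.4)
A=lambda a,b:np.degrees(np.arctan2(*(b-a)[:2][::-1]))
d1,d2=onz(i,*f(66,137),.179),onz(i,*f(708,170),.179)
o1,o2=onz(i,*f(62,93),.179),onz(i,*f(714,124),.179)
r1,r2=onz(i,*f(90,211),.187),onz(i,*f(750,226),.187)
print(d1,d2,A(d1,d2),A(o1,o2),r1,r2,A(r1,r2))
y=(r2-r1)[:2];y/=np.linalg.norm(y);x=np.array([y[1],-y[0]])
for p in (d1,d2,o1,o2): print(-.055+(p-r2)[:2]@x, .09+(p-r2)[:2]@y)
E
```

```text
[0.6592 0.0112 0.179 ] [0.6312 0.1569 0.179 ] 100.88309667475751 101.13733211128883 [0.6718 0.0197 0.187 ] [0.6386 0.1661 0.187 ] 102.79571341039478
-0.06923341937391062 -0.06569319634124826
-0.0642805119031983 0.08262469380341424
-0.0807452563774294 -0.06715338707396962
-0.07643359888928221 0.08176941237889544
```

apply_moves(
  deltas=[0, 1.5, -3, 0, 0, 3, -7, 0, 0.5, 3.7, -11, 0, 1.2, 3.7, -15, 0, 1.2, 3.7, -17.3, 0],
)

```text
clock: 34.8
position: [0.5673, -0.0065, 0.1612]
tool_rot: [-0.001, 0.617, 0.787, -0.01]
wrist_force: [0.2, 0.3, 0.8]
grip_width: -0.0001
```

```bash
python3 settle.py 3
```

```text
34.95 [ 0.5675 -0.007   0.163 ] tool z [-0.7795 -0.8157] yaw 103.75278618631909 [ 0.4315 -0.0081  0.5215] [ 0.011   0.026  -0.0228]
```

apply_moves(
  deltas=[1.5, 0.3, 0, 0, 3, 0.65, 0, 0, 4.5, 0.97, 0, 0, 5.5, 1.2, 0, 0, 6, 1.3, 0, 0],
)

```text
clock: 35.45
position: [0.6293, 0.0062, 0.1653]
tool_rot: [0.001, 0.617, 0.787, -0.009]
wrist_force: [0.5, 0.3, -0.0]
grip_width: 0.0001
```

```bash
python3 settle.py 1
```

```text
35.5 [0.6293 0.0062 0.1648] tool z [-0.5862 -0.8254] yaw 103.76137152123304 [0.799  0.2664 0.2638] [ 0.0422 -0.0207  0.0126]
```

apply_moves(
  deltas=[0.15, 0.03, 0, 0, 0.3, 0.07, 0, 0, 0.45, 0.1, 0, 0, 0.6, 0.13, 0, 0, 0.6, 0.13, 0, 0],
)

```text
clock: 36.0
position: [0.6353, 0.0075, 0.1647]
tool_rot: [0.0, 0.617, 0.787, -0.009]
wrist_force: [-0.9, -0.0, 0.0]
grip_width: -0.0001
```

```bash
python3 settle.py 1
```

```text
36.05 [0.6352 0.0075 0.1647] tool z [-0.6082 -0.8251] yaw 103.76222037996078 [0.0731 1.0278 0.6714] [-0.0389 -0.0319  0.0194]
```

apply_moves(
  deltas=[0.1, 0.02, 0, 0, 0.2, 0.04, 0, 0, 0.3, 0.07, 0, 0, 0.4, 0.09, 0, 0, 0.4, 0.09, 0, 0],
)

```text
clock: 36.55
position: [0.6393, 0.0084, 0.1646]
tool_rot: [0.0, 0.617, 0.787, -0.009]
wrist_force: [0.3, -0.7, 0.7]
grip_width: -0.0002
```

apply_moves(
  deltas=[0.1, 0.02, 0, 0, 0.2, 0.04, 0, 0, 0.25, 0.06, 0, 0, 0.3, 0.07, 0, 0, 0.3, 0.07, 0, 0],
)

```text
clock: 37.05
position: [0.6416, 0.0088, 0.1647]
tool_rot: [-0.0, 0.617, 0.787, -0.01]
wrist_force: [-3.6, -1.4, 1.9]
grip_width: 0.0
```

```bash
python3 settle.py 1
```

```text
37.1 [0.6417 0.0088 0.1646] tool z [-0.7049 -0.8515] yaw 103.76284231047354 [-3.6643 -0.6796  1.8511] [-0.2341  0.633  -0.0517]
```

apply_moves(
  deltas=[0.05, 0.01, 0, 0, 0.1, 0.02, 0, 0, 0.15, 0.03, 0, 0, 0.2, 0.04, 0, 0, 0.2, 0.04, 0, 0],
)

```text
clock: 37.6
position: [0.6424, 0.0089, 0.1647]
tool_rot: [-0.001, 0.617, 0.787, -0.011]
wrist_force: [-7.1, -1.1, 4.1]
grip_width: -0.0002
```

```bash
python3 settle.py 1
```

```text
37.65 [0.6424 0.0089 0.1647] tool z [-0.9011 -0.8856] yaw 103.771836364364 [-7.3896 -2.1017  4.1276] [-0.2496  1.0822 -0.0388]
```

apply_moves(
  deltas=[0.05, 0.01, 0, 0, 0.1, 0.02, 0, 0, 0.15, 0.03, 0, 0, 0.2, 0.04, 0, 0, 0.2, 0.04, 0, 0],
)

```text
clock: 38.15
position: [0.6426, 0.0089, 0.1646]
tool_rot: [-0.003, 0.617, 0.787, -0.013]
wrist_force: [-6.9, -1.1, 4.7]
grip_width: -0.0002
```

```bash
python3 settle.py 1; python3 shot.py w26
```

```text
38.2 [0.6426 0.009  0.1647] tool z [-1.1725 -0.9299] yaw 103.77897430539036 [-8.9164 -1.9004  5.5067] [-0.3679  1.311  -0.0473]
{'clock': 38.25, 'q': array([-0.0867,  0.3266,  1.6079, -0.0191,  1.2261, -1.8911]), 'position': array([0.6426, 0.009 , 0.1647]), 'tool_rot': array([-0.003 ,  0.6172,  0.7867, -0.0127]), 'wrist_force': array([-8.4493, -2.1595,  4.598 ]), 'grip_width': -0.00010008009231920562}
```

View pics/w26.png

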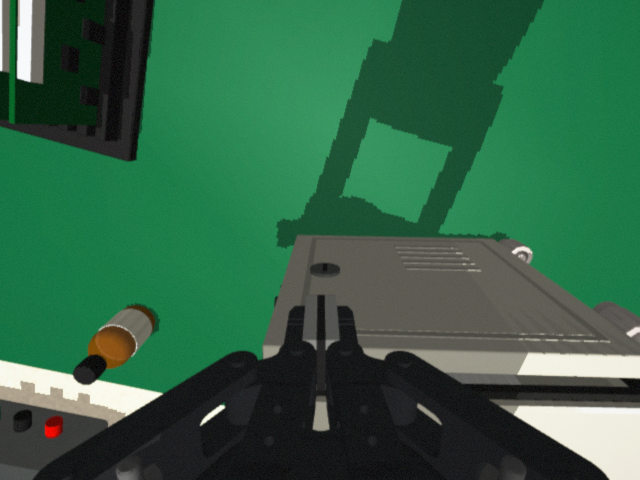

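```bash
python3 -c "
import cv2
a=cv2.imread('pics/w26.png');cv2.imwrite('pics/w26c.png',cv2.resize(a[330:440,440:640],None,fx=4,fy=4,interpolation=cv2.INTER_CUBIC))"
```

```text
(no output)
```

View pics/w26c.png

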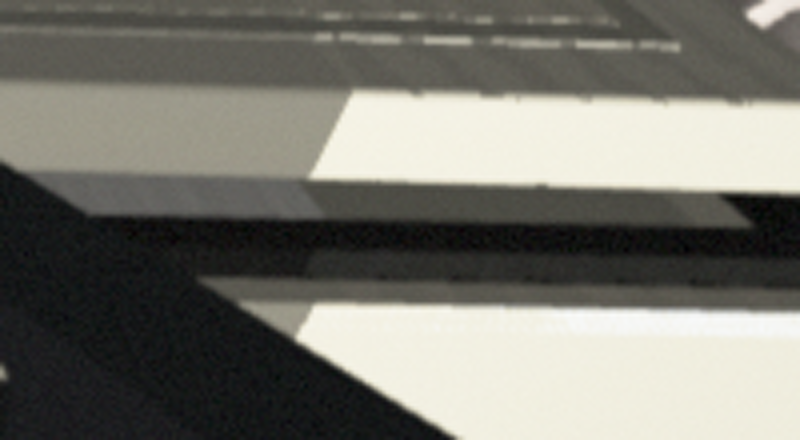

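```bash
python3 - <<'E'
from meas import *
i,s=pickle.load(open("pics/w26.pkl","rb"));f=lambda x,y:(440+x/4-.4,330+y/4-.4)
A=lambda a,b:np.degrees(np.arctan2(*(b-a)[:2][::-1]))
d1,d2=onz(i,*f(20,174),.179),onz(i,*f(790,195),.179)
o1,o2=onz(i,*f(20,81),.179),onz(i,*f(790,101),.179)
r1,r2=onz(i,*f(350,303),.187),onz(i,*f(790,311),.187)
b1,b2=onz(i,*f(240,279),.187),onz(i,*f(790,287),.187)
print(A(d1,d2),A(o1,o2),A(r1,r2),A(b1,b2),d1,d2,r1,r2)
E
```

```text
102.49137905335718 102.56101283463958 103.15750754397988 103.40563061126518 [0.6515 0.0683 0.179 ] [0.6331 0.1514 0.179 ] [0.653  0.1034 0.187 ] [0.6423 0.1491 0.187 ]
```

apply_moves(
  deltas=[-0.3, -0.06, 0, 0, -0.8, -0.2, 0, 0, -1.5, -0.32, 0, 0, -2, -0.45, 0, 0, -2, -0.45, 0, 0],
)

```text
clock: 38.75
position: [0.6221, 0.0044, 0.1646]
tool_rot: [-0.003, 0.617, 0.787, -0.013]
wrist_force: [0.1, 0.4, 0.6]
grip_width: 0.0002
```

```bash
python3 settle.py 4; python3 shot.py w27;python3 -c "
import cv2
a=cv2.imread('pics/w27.png');cv2.imwrite('pics/w27c.png',cv2.resize(a[320:430,420:640],None,fx=3.6,fy=3.6,interpolation=cv2.INTER_CUBIC))"
```

```text
38.95 [0.6229 0.0045 0.1648] tool z [-1.1317 -0.9256] yaw 103.77330749234727 [-0.3557  0.2479  0.11  ] [ 0.0808 -0.0284 -0.0036]
{'clock': 39.0, 'q': array([-0.0966,  0.2867,  1.6586, -0.0192,  1.2146, -1.9008]), 'position': array([0.6229, 0.0045, 0.1648]), 'tool_rot': array([-0.0028,  0.6172,  0.7867, -0.0125]), 'wrist_force': array([0.1612, 0.9056, 0.1081]), 'grip_width': 6.954935575531561e-05}
```

View pics/w27c.png

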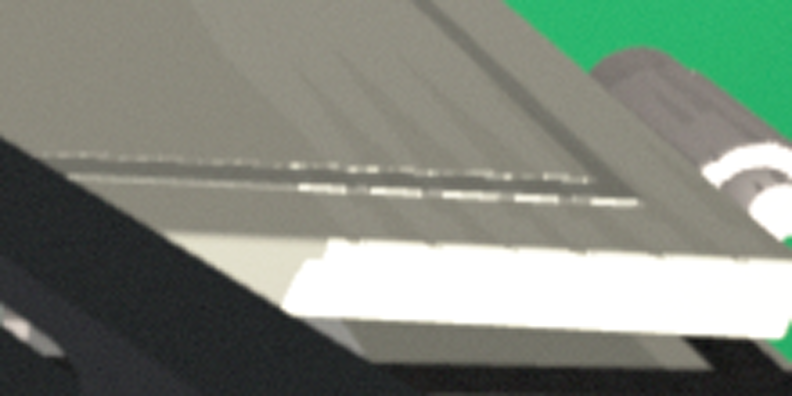

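```bash
python3 - <<'E'
from meas import *
A=lambda a,b:np.degrees(np.arctan2(*(b-a)[:2][::-1]))
i,s=pickle.load(open("pics/w27.pkl","rb"));f=lambda x,y:(420+x/3.6-.4,320+y/3.6-.4)
d1,d2=onz(i,*f(290,316),.179),onz(i,*f(780,338),.179)
o1,o2=onz(i,*f(180,233),.179),onz(i,*f(790,261),.179)
print(A(d1,d2),A(o1,o2),d1,d2,o1,o2)
# x at y lines vs w26
E
```

```text
101.27752782864106 101.2194412148678 [0.6433 0.0949 0.179 ] [0.6311 0.1565 0.179 ] [0.6348 0.0768 0.179 ] [0.6199 0.1516 0.179 ]
```

apply_moves(
  deltas=[-2, 0.5, 2, 0, -4, 1.5, 5, 0, -5.5, 3, 8, -0.1, -5.5, 4.5, 11, -0.24, -5.5, 4.5, 14.5, -0.38],
)

```text
clock: 39.5
position: [0.5669, 0.0512, 0.3103]
tool_rot: [-0.006, 0.756, 0.655, -0.012]
wrist_force: [0.5, -0.1, -0.3]
grip_width: -0.0
```

apply_moves(
  deltas=[0, 0, 0, -0.14, 0, 0, 0, -0.28, 0, 0, 0, -0.42, 0, 0, 0, -0.56, 0, 0, 0, -0.7],
)

```text
clock: 40.0
position: [0.5672, 0.0513, 0.3104]
tool_rot: [-0.01, 0.936, 0.353, -0.009]
wrist_force: [-0.4, 0.2, -0.3]
grip_width: 0.0001
```

apply_moves(
  deltas=[0, 0, 0, -0.14, 0, 0, 0, -0.28, 0, 0, 0, -0.42, 0, 0, 0, -0.56, 0, 0, 0, -0.7],
)

```text
clock: 40.5
position: [0.5674, 0.0513, 0.3104]
tool_rot: [-0.012, 1.0, 0.008, -0.005]
wrist_force: [0.4, -0.3, 0.3]
grip_width: 0.0
```

apply_moves(
  deltas=[0, 0, 0, -0.14, 0, 0, 0, -0.28, 0, 0, 0, -0.42, 0, 0, 0, -0.56, 0, 0, 0, -0.7],
)

```text
clock: 41.0
position: [0.5676, 0.0514, 0.3105]
tool_rot: [-0.013, 0.941, -0.338, -0.0]
wrist_force: [-0.7, -0.6, 0.2]
grip_width: -0.0001
```

apply_moves(
  deltas=[0, 0, 0, -0.14, 0, 0, 0, -0.28, 0, 0, 0, -0.42, 0, 0, 0, -0.56, 0, 0, 0, -0.64],
)

```text
clock: 41.5
position: [0.5677, 0.0514, 0.3106]
tool_rot: [-0.013, 0.786, -0.619, 0.004]
wrist_force: [0.1, -0.2, 0.2]
grip_width: 0.0
```

```bash
python3 settle.py 2; python3 shot.py w28
```

```text
41.6 [0.5677 0.0514 0.3106] tool z [1.2509 0.8597] yaw -76.16536128623962 [-0.1866 -0.8516  0.3213] [ 0.0644 -0.0333  0.0159]
{'clock': 41.65, 'q': array([-0.0414,  0.0302,  1.6716,  0.0161,  1.4186,  1.2844]), 'position': array([0.5677, 0.0514, 0.3105]), 'tool_rot': array([-0.0126,  0.7874, -0.6162,  0.0039]), 'wrist_force': array([ 0.5161, -0.5974,  0.0436]), 'grip_width': -0.0003034575878214113}
```

View pics/w28.png

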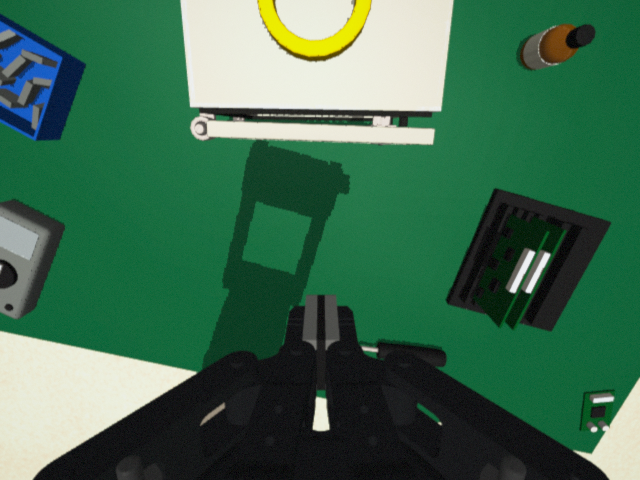

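Clear view from above: door top edge (215–434, ~131), roof front edge (190–440, ~108).

```bash
python3 - <<'E'
from meas import *
A=lambda a,b:np.degrees(np.arctan2(*(b-a)[:2][::-1]))
i,s=pickle.load(open("pics/w28.pkl","rb"));im=cv2.imread("pics/w28.png")
cv2.imwrite("pics/w28c.png",cv2.resize(im[95:155,180:450],None,fx=2.9,fy=2.9,interpolation=cv2.INTER_CUBIC))
g=im.min(axis=2).astype(float)
def edge(c,r0,r1,rise):
    col=g[r0:r1,c-1:c+2].mean(1);t=150
    for k in range(len(col)-1):
        a,b=col[k],col[k+1]
        if rise and a<t<=b or (not rise and a>=t>b): return r0+k+(t-a)/(b-a)
def fit(cs,r0,r1,rise,z):
    P=np.array([onz(i,c,edge(c,r0,r1,rise),z) for c in cs if edge(c,r0,r1,rise)])
    l=cv2.fitLine(P[:,:2].astype(np.float32),cv2.DIST_HUBER,0,1e-6,1e-6).ravel();return l,len(P)
cs=range(225,430,8)
Lo,_=fit(cs,132,155,False,.179); Lr,_=fit(cs,95,118,False,.187)
for n,l in (("door outer",Lo),("roof",Lr)): print(n,np.degrees(np.arctan2(l[1],l[0]))%180,l[2:])
y=Lr[:2]*(np.sign(Lr[1]));x=np.array([y[1],-y[0]]);
d=Lo[:2]*np.sign(Lo[1])
# corners of roof
for c in (191,195,438,442): print(c,g[100,c-3:c+4])
fr=onz(i,441.5,108,.187)[:2];fl=onz(i,190,107,.187)[:2];print("roof len",(fl-fr)@y)
def cab(p): 
    return -.055+(p-Lr[2:])@x, ((p-fr)@y-.09+(p-fl)@y+.09)/2
fe=onz(i,434,144,.179)[:2];print("free edge outer corner",cab(fe),"mid x",cab(fe)[0]+.006)
e=[onz(i,203,127.5,.159)[:2]];print("hinge",cab(e[0]))
E
```

```text
door outer 101.94114 [0.6365 0.0764]
roof 103.01678 [0.6588 0.0774]
191 [ 59. 147. 212. 228. 228. 231. 227.]
195 [228. 231. 227. 222. 220. 222. 220.]
438 [219. 219. 217. 220. 218. 219. 211.]
442 [218. 219. 211. 134.  54.  39.  35.]
roof len 0.18060815829119464
free edge outer corner (np.float64(-0.07836110791462646), np.float64(-0.09019566823259619)) mid x -0.07236110791462645
hinge (np.float64(-0.06914870754118646), np.float64(0.0913607387185788))
```

View pics/w28c.png

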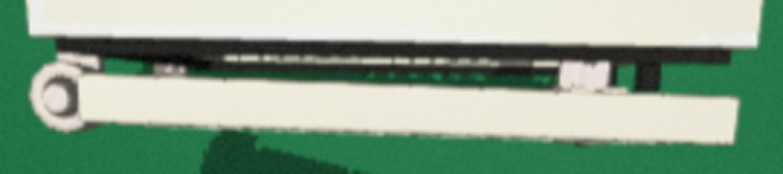

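```bash
python3 -c "
from plant import *
s=read_state();print(s['clock'],s['wrist_force']);print(ticket.job_done())"
```

```text
41.65 [ 0.51612227 -0.59741922  0.04361472]
the job is handed in; nothing more can be done
None
```

The door is hung on both pins and swung shut, and I handed the job in at 41.65 s with the gripper clear of everything.

- **Hanging:** I took the smaller door from the rack by its upper edge and brought it in from the front at about 103° open. Through the upper bore I could see the pin tip and centre on it. Insertion showed no extra force, and the door's weight came off at TCP height 0.1446 m; 0.145 m was expected for fully home.
- **Closing:** I released it and pushed it shut from the outside with closed fingers. The last two pushes after turning the tool reached about 6 N and 9 N horizontally, and resistance rose steeply at the end, as the buffers would give.
- **Last check, from above with the robot clear:**
  - The free edge's middle is at x ≈ -72.4 mm in the cabinet's frame, against an allowed -77 to -65 mm.
  - The upper pin shows through its knuckle.
  - The door had stayed put for about 3 s since the last touch.

**Checks that disagreed or were weaker:**
- Oblique views of the shut door put the free edge further open, at about -74 and -76 mm. I trusted the unobstructed view from above.
- In the oblique views the door stood about 1.2° further open after release than while pushed. That is more than I estimate buffer give explains.
- I did not see the roller drop behind the strike. That it holds is inferred from the door staying shut.
- The first closing push, with the jaws across the door, reached about 13 N in total, 7 N of it vertical, so the fingers may have been bearing on a top edge. I backed off and turned the tool 90° before the later pushes.
- The tool tilted by about 1° while carrying the door. I brought it back to about 0.2° before hanging it.

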